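# Load the empty bays of the filter test fixture

## Robot

A 6-joint arm with a two-finger parallel gripper is mounted at the origin on the work surface. World frame = base frame: x ahead of the robot, y to its left, z up, the work surface at z = 0. Lengths are in m, angles in rad, forces in N, time in s.
With the tool pointing down it reaches from about 0.3 to 0.75 m from the base axis. Payload 8.5 kg.
Tool frame: the origin (TCP) lies between the finger pads; the fingertips stand 14 mm ahead of it and the grasp point (between the pads) lies 5 mm behind it; z points along the fingers, y is the line along which they close (so a half turn about z gives the same grasp; the last joint's range is limited). The gripper opens to 88 mm and grips with 3 to 60 N. Pads are 18 mm wide; open, the fingers measure 123 mm over their backs; the gripper's body (75 mm by 187 mm) begins 45 mm behind the grasp point.
Start: joints at [-1.383, 0.381, 1.297, -0, 1.464, -0.215], TCP at [0.216, -0.506, 0.231] pointing down, gripper open.
Joint ranges: [-3.11, 3.11], [-0.89, 2.33], [0.22, 2.48], [-1.42, 4.56], [0.17, 2.85], [-2.88, 2.88]. Speed limits (rad/s): [2.39, 2.39, 3.14, 3.14, 3.14, 3.14].

## Interface

Orientations are given as a unit quaternion [w, x, y, z].
In Python, from bench import * gives the robot as it stands.
- The arm moves only by the tool send_rows, never from a script. Its argument "rows" is a list of rows, each an object with "rot": the turn, a rotation vector about the world's x, y, z in rad, a list of three; "slide": the shift along the world's x, y, z in m, a list of three; "gripper": the finger opening in m, from 0 to 0.0881. In form: [{"rot": [rx, ry, rz], "slide": [dx, dy, dz], "gripper": gripper}, ...]. A call has 1 to 8 rows; each row is the pose to reach, as a shift and turn from the pose commanded when the call began; what a row does not reach only later rows make up. A row lasts 1/10 s, in which the tool goes at most 50 mm and 8.59 degrees, less where a joint would pass 70% of its speed; a pose out of reach is approached as far as the arm can. A call with a gripper value outside its range is refused whole. The fingers move at their own pace and stop on an object; "grip_force" is the grip in N (left out, the last holds). Time passes only in rows, so rows that repeat a pose let the fingers close. It gives the time, the measured TCP pose, the force, the opening and the grip force at its end, in the units of the state.
- state(): the state, without advancing time (a new reading comes with each control period).
- read_camera(name): name is "scene" or "top"; returns the picture (480x640x3 uint8, red, green, blue); there is no depth.
- get_calibration(name): a dict with "fx", "fy", "cx", "cy" (pixels), "rvec" (rotation vector, rad) and "tvec" (3), from world to camera coordinates, as OpenCV has them. Camera axes: x right, y down, z forward; pixel columns grow to the right and rows downward; lengths in m; the calibration is good to about 2 mm. A picture is of the moment at which its call begins. get_calibration takes no time and is no camera call.
- sign_off(): hands the job in; it is judged then, once.
Trained networks look in the newest picture that a camera, given by its name, has taken for a name from the list of things; names that differ only in an ending like _2 or _b are one class to them, and where a whole thing is asked for, a point or a joint stands for the part that bears it (a point fixed in the world has none). Each returns a list of dicts, best first, with "p" (0 to 1); they miss things now and then, are a little off and sometimes report something else, mostly with a low value. They report only what shows in the picture. A call takes as long as a camera call. They do not tell look-alikes from the thing itself.
- trace(target, camera): "region" (480x640 bool, what is visible of it) and "box" ([left, top, width, height] in pixels, round what is visible of it).
The state is a dict: "time": time; "joint_positions": joint angles; "dq": joint speeds; "effort": joint torques, N m; "position": TCP position; "tool_rot": TCP orientation; "contact_force": force on the tool from outside, world axes, zero at the start; "wrist_torque": the same for the moment, N m; "width": finger opening in m; "grip_force": force on a finger pad.
Only numpy, scipy, OpenCV 4.12 (cv2) and the standard library are available. Lean on these libraries where they do the work, as an engineer would, in place of code of your own. Each camera call takes 0.05 s, during which the arm holds its last target. There are 200 camera calls.

## Task

Find the two bays of the test fixture that are empty and load each with one of the spare filter modules from the bench: tongue hooked under the lip on the far side, then the other end pressed down until it lies flat and its latch has snapped shut over it. Leave the modules already fitted and the other things on the bench where they are.

Things in the scene. Friction and masses are not known exactly. Their poses are not given: they have to be found in the camera images.
- fixture: five-bay test fixture fixed to the bench: dark steel plate 148 (x) x 290 (y) x 12 mm, bays side by side at 52 mm pitch, spring latches on the robot's side, aluminium keeper rail with a lip on the far side. Origin: centre of the plate's underside; x towards the robot (some yaw), y along the row to the right seen from the robot, z up. Bay floor = plate top, z = 12 mm.
- bay0 (a point): Bay 0 (0 at the fixture's -y end, left seen from the robot, to 4 at the right): centre of its floor, axes as the fixture's. All bays alike. A loaded module has its origin here and its axes along these (play 1.5 mm in x, 2.5 mm in y). Bay walls: dividers 8 mm high, 33 mm apart, from x = -30 to +41 mm; end stop 8 mm high from x = +41.5 mm to +46 mm.
- bay1 (a point): Bay 1, floor centre. Keeper rail of every bay: wall face at x = -55.5 mm, rail 15 mm high over the floor; its lip, 5 mm thick, reaches over the bay from there to x = -48 mm with 10 mm free height under it.
- bay2 (a point): Bay 2, floor centre. In any bay a tongue goes under the lip only if the module comes in tilted about 20 degrees, tongue end low, plain end raised over the latch: lower the tip to the floor just inside the lip (x about -44 mm), slide to -x under it, then swing the plain end down.
- bay3 (a point): Bay 3, floor centre.
- bay4 (a point): Bay 4, floor centre.
- latch0 (a joint): spring latch at the robot's (+x) end of bay 0, m: 0 = closed, grows as it is pushed back to +x (at most 0.008). All alike: steel nose 16 mm wide, tip at x = +33.5 mm of the bay, 19 mm above the floor, underside 17.6 mm above the floor (overhangs a loaded base by some 4 mm); its sloping top rises from the tip to x = +40 mm, 28 mm above the floor; latch block behind it x = 45 to 57 mm, 27.5 mm high.
- latch1 (a joint): latch of bay 1. Spring of each latch: 3 N closed, 6 N when pushed back 6 mm. The plain end of a module pushed down on the slope drives the nose back until it snaps shut over the base: some 5 to 15 N down on the free top of its base (x about +20 mm), pressed with closed fingers. Pushing on top of the tall tab binds. The module's own weight does not do it.
- latch2 (a joint): latch of bay 2
- latch3 (a joint): latch of bay 3
- latch4 (a joint): latch of bay 4
- fitted0: filter module already loaded and latched in one of the bays; which one varies. Aluminium base 80 (x) x 28 (y) x 16 (z) mm; thin tongue on its -x end (14 long, 18 wide, 5 thick, flush with the underside, tip at x = -54 mm). Origin: centre of the base's underside, z up, x from the tongue to the plain end. Its tab: see fitted1.
- fitted1: as fitted0, in another bay. Every module has a black upright pull tab on its base: 26 (x) x 12 (y) mm, 40 mm high, centred at x = -10 mm, y = 0, from z = 16 to z = 56 mm; and a brass connector 9 mm wide, 9 mm high on top at x = -30 mm. About 0.14 kg.
- fitted2: as fitted0, in another bay.
- spare0: spare module, same as fitted0 (0.10 to 0.19 kg), standing on the bench to the left (+y) of the fixture, tongue roughly away from the robot
- spare1: spare module, same as spare0, to the right (-y) of the fixture
- wrench: bystander: steel spanner 150 mm long lying on the bench; leave it alone
- weight: bystander: brass cylinder 44 mm diameter, 40 high, origin at centre of its underside; leave it alone
- adapter: bystander: grey metal box 50 x 40 x 30 mm with a brass stub 20 mm high on top, origin at centre of underside; leave it alone
Things that resemble listed ones, but are neither listed nor needed, are in the scene too. What is shaped like the spare1 but green, orange or red is not meant.

How it is judged:
By the outcome, as a careful person would: the job done as asked, in the order asked, and still so for the second after the job is handed in, with the robot touching nothing.
It also fails if it takes over 67 s, if anything falls off the work surface, if the arm or the gripper's body presses on something with over 40 N, if the wrist force passes 120 N, or if a joint passes its speed limit or range.

## Working session

There is one attempt and no reset: what is moved stays moved. The work goes in short steps, Python scripts to look and compute and a tool call to move; the robot and the scene stay as the last step left them, time stands still between calls to the robot, and variables do not carry over. Pictures are saved under pics/ and viewed, at most 10 in all, crops included, and the job is handed in when it is done.

Besides the shell and the picture viewer there is one more tool, called after "Emit:" as a command line: name --argument value ..., lists and objects as JSON in quotes. send_rows: Moves the arm, as the interface text tells. Its arguments: {"type":"object","properties":{"rows":{"type":"array"},"grip_force":{"type":"number"}},"required":["rows"]}

```bash
mkdir -p pics
python3 - <<'E'
from bench import *
import cv2,numpy as np
for n in("scene","top"):
    im=read_camera(n); cv2.imwrite(f"pics/{n}0.png",im[:,:,::-1]); c=get_calibration(n)
    R=cv2.Rodrigues(np.array(c["rvec"]))[0]; print(n,c, -R.T@np.array(c["tvec"]))
s=state();print(s)
E
ls
```

```text
scene {'fx': 579.9221137256181, 'fy': 579.9221137256181, 'cx': 318.16387264645306, 'cy': 238.4797557325591, 'rvec': array([ 2.32806839,  0.7566518 , -0.30944508]), 'tvec': array([-0.4475652 , -0.27881971,  1.56829538])} [ 1.11269575 -0.7216947   0.9892777 ]
top {'fx': 482.7881995258953, 'fy': 482.7881995258953, 'cx': 312.738308761276, 'cy': 239.2118802445922, 'rvec': array([ 2.17982333, -2.13414518,  0.14035944]), 'tvec': array([-0.05925356,  0.59974719,  1.0423885 ])} [ 0.46390644 -0.04486043  1.1102071 ]
{'time': 0.1, 'joint_positions': array([-1.38327332e+00,  3.81081765e-01,  1.29817531e+00, -1.01769309e-05,
        1.46361957e+00, -2.15313946e-01]), 'dq': array([-0.00026959, -0.00013133, -0.00241068,  0.00022023,  0.00132178,
        0.00034315]), 'effort': array([ 2.71358986e-03, -4.38649392e+01, -2.24910110e+01,  7.14623253e-02,
        3.42652691e-02, -7.56115128e-05]), 'position': array([ 0.21555176, -0.50569981,  0.23042795]), 'tool_rot': array([-6.42002447e-04,  9.79783473e-01,  2.00059826e-01,  3.86209413e-06]), 'contact_force': array([ 0.07261862, -0.587336  , -0.85676952]), 'wrist_torque': array([-0.02119833, -0.02984488,  0.02681824]), 'grip_force': 0.0, 'width': 0.08787778336021461}
pics
```

View pics/scene0.png

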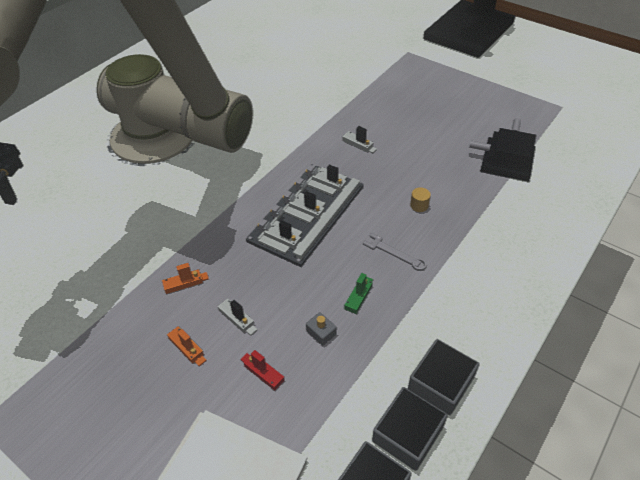

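View pics/top0.png

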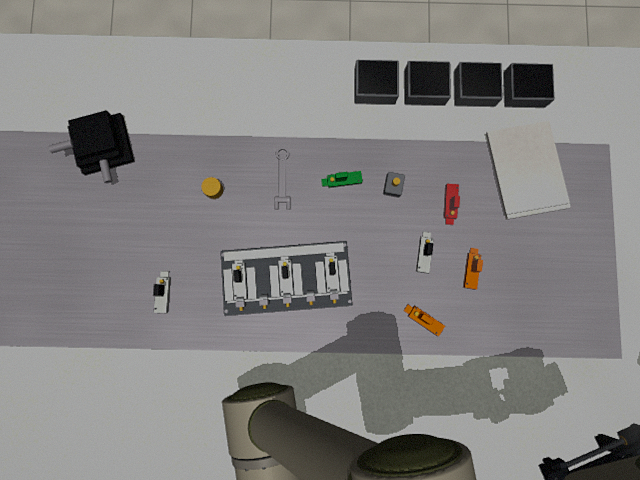

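Top view: the fixture is at about (287,278). Bays 0, 2 and 4 hold modules with black tabs at x≈239, 285 and 332. Bays 1 (≈263) and 3 (≈310) look empty. The silver spares with black tabs are at (161,292) on the left and (426,253) on the right. The orange (473,268) and (424,320), red (452,203) and green (343,179) ones are look-alikes and not meant. I'll confirm in one enlarged crop.

Run:
```python
import cv2,numpy as np
im=cv2.imread("pics/top0.png"); 
def up(x0,y0,x1,y1,f): return cv2.resize(im[y0:y1,x0:x1],None,fx=f,fy=f,interpolation=cv2.INTER_CUBIC)
a=up(212,236,362,321,5)           # 750x425
b=up(146,262,176,322,2.5*1) 
l=up(146,264,181,319,3); r=up(408,226,443,281,3)
out=np.zeros((595,760,3),np.uint8); out[:425,:750]=a; out[428:428+165,:105]=l; out[428:428+165,120:225]=r
s=cv2.imread("pics/scene0.png")
out[428:592,300:516]=cv2.resize(s[160:215+27,245:353],None,fx=2,fy=2)
cv2.imwrite("pics/crop1.png",out)
```

```text
(no output)
```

View pics/crop1.png

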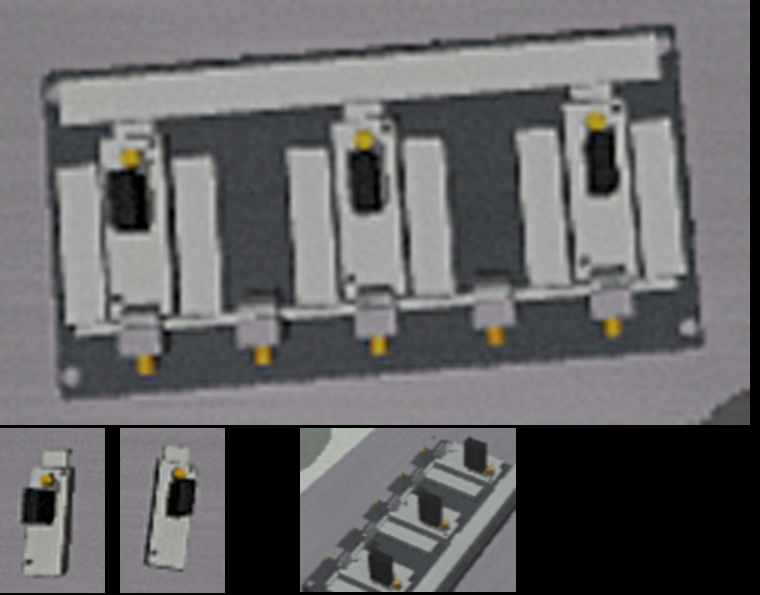

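Bays 1 and 3 are confirmed empty. The spares are the silver modules with black tabs and grey tongues pointing away from the robot. Next I'll fit their poses by silhouette in both cameras.

```bash
cat > h.py <<'E'
import cv2,numpy as np
from bench import *
from scipy.optimize import minimize,least_squares
def proj(P,n):
    c=get_calibration(n);K=np.array([[c["fx"],0,c["cx"]],[0,c["fy"],c["cy"]],[0,0,1]])
    return cv2.projectPoints(np.asarray(P,float).reshape(-1,3),np.array(c["rvec"]),np.array(c["tvec"]),K,None)[0][:,0]
def box(x0,x1,y0,y1,z0,z1): return np.array([[x,y,z] for x in(x0,x1) for y in(y0,y1) for z in(z0,z1)])/1000.
MOD=[box(-40,40,-14,14,0,16),box(-54,-40,-9,9,0,5),box(-23,3,-6,6,16,56)]
FIX=[box(-74,74,-145,145,0,12)]
def W(P,p):  # object frame x towards robot: yaw p[2] about z, world = R P + t
    c,s=np.cos(p[2]),np.sin(p[2]);return P@np.array([[c,s,0],[-s,c,0],[0,0,1]])+[p[0],p[1],p[3] if len(p)>3 else 0]
def render(model,p,n):
    m=np.zeros((480,640),np.uint8)
    for b in model:
        h=cv2.convexHull(proj(W(b,p),n).astype(np.float32))
        cv2.fillConvexPoly(m,np.round(h*16).astype(np.int32),1,shift=4)
    return m>0
def bp(u,v,z,n="top"):
    c=get_calibration(n);R=cv2.Rodrigues(np.array(c["rvec"]))[0];C=-R.T@np.array(c["tvec"])
    d=R.T@np.array([(u-c["cx"])/c["fx"],(v-c["cy"])/c["fy"],1]);return C+d*(z-C[2])/d[2]
E
python3 - <<'E'
from h import *
cr=lambda x,y,f,ox,oy:((x+.5)/f-.5+ox,(y+.5)/f-.5+oy)
pts=[cr(x,y,5,212,236) for x,y in((45,73),(674,27),(704,345),(60,400))]
obj=np.array([[-74,-145,12],[-74,145,12],[74,145,12],[74,-145,12]])/1000.
r=least_squares(lambda p:(proj(W(obj,p),"top")-pts).ravel(),[.42,.02,np.pi])
print("hand fix",r.x.round(4),r.fun.round(2))
for n in("top","scene"):
    read_camera(n)
    for t in("fixture","spare0"):
        D=trace(t,n)
        for i,d in enumerate(D): print(n,t,i,round(d["p"],2),d["box"],int(d["region"].sum())); np.save(f"{n}_{t}_{i}.npy",d["region"])
E
```

```text
hand fix [0.5152 0.0126 3.2413] [-0.39 -0.    0.22 -0.65 -0.03  0.68  0.21 -0.05]
top fixture 0 0.86 [220.9, 243.0, 133.1, 72.6] 6623
top fixture 1 0.67 [200.9, 177.4, 20.5, 20.0] 328
top spare0 0 0.84 [463.2, 249.0, 16.3, 42.1] 582
top spare0 1 0.82 [444.2, 182.8, 18.7, 41.8] 551
top spare0 2 0.7 [418.2, 232.5, 15.5, 41.2] 504
top spare0 3 0.65 [322.3, 169.8, 38.2, 19.1] 476
top spare0 4 0.62 [406.0, 306.7, 42.4, 28.6] 530
top spare0 5 0.59 [151.2, 269.3, 20.8, 42.7] 593
top spare0 6 0.45 [220.5, 242.3, 133.3, 74.7] 6972
scene fixture 0 0.55 [247.0, 162.1, 114.8, 104.4] 4324
scene fixture 1 0.19 [266.3, 224.6, 34.3, 27.0] 537
scene spare0 0 0.94 [160.8, 259.0, 48.7, 37.5] 791
scene spare0 1 0.86 [216.6, 298.5, 42.5, 37.1] 683
scene spare0 2 0.86 [242.0, 348.8, 41.8, 40.5] 789
scene spare0 3 0.78 [344.7, 272.7, 27.9, 45.1] 601
scene spare0 4 0.75 [167.2, 327.0, 36.6, 41.7] 631
scene spare0 5 0.6 [305.6, 164.3, 12.2, 10.5] 82
scene spare0 6 0.58 [343.2, 127.4, 37.0, 25.9] 508
```

Run:
```python
from h import *
def fit(model,masks,p0):
    def cost(p):
        c=0
        for n,m in masks:
            r=render(model,p,n); c+=1-(r&m).sum()/(r|m).sum()
        return c/len(masks)
    best=None
    for k in range(3):
        s=np.array([p0]+[p0+d for d in np.diag([.006,.006,.08])*(1,-1,.5)[k]])
        r=minimize(cost,p0,method="Nelder-Mead",options=dict(initial_simplex=s,xatol=1e-5,fatol=1e-5))
        if best is None or r.fun<best.fun: best=r
    return best.x.round(4),round(1-best.fun,3)
L=lambda n,t,i:(n,np.load(f"{n}_{t}_{i}.npy"))
for nm,model,T,S,p0 in(("spare0",MOD,L("top","spare0",5),L("scene","spare0",6),[*bp(161,292,.016)[:2],3.08]),
   ("spare1",MOD,L("top","spare0",2),L("scene","spare0",1),[*bp(426,253,.016)[:2],3.05]),
   ("fix",FIX,L("top","fixture",0),L("scene","fixture",0),[.515,.0126,3.24])):
    for lab,m in(("top",[T]),("scene",[S]),("both",[T,S])): print(nm,lab,*fit(model,m,np.array(p0)))
# hand corners
cr=lambda x,y,f,ox,oy:((x+.5)/f-.5+ox,(y+.5)/f-.5+oy)
obj=np.array([[-40,-14,16],[40,14,16],[40,-14,16]])/1000.
for nm,pp in(("s0",[cr(x,y-428,3,146,264) for x,y in((32,467),(63,575),(22,573))]),("s1",[cr(x-120,y-428,3,408,226) for x,y in((159,460),(185,570),(147,565))])):
    r=least_squares(lambda p:(proj(W(obj,p),"top")-pp).ravel(),[.45,.3 if nm=="s0" else -.3,3.1]);print(nm,r.x.round(4),r.fun.round(2))
```

```text
spare0 top [0.4712 0.2921 3.1416] 0.926
spare0 scene [0.4736 0.2899 3.1161] 0.941Traceback (most recent call last):
  File "<stdin>", line 18, in <module>
  File "<stdin>", line 11, in fit
    res = _minimize_neldermead(fun, x0, args, callback, bounds=bounds,
                               **options)
    fxr = func(xr)
    fx = function(np.copy(x), *(wrapper_args + args))
  File "<stdin>", line 6, in cost
  File "h.py", line 15, in render
    h=cv2.convexHull(proj(W(b,p),n).astype(np.float32))
                     ~~~~^^^^^^^^^^
  File "h.py", line 5, in proj
    c=get_calibration(n);K=np.array([[c["fx"],0,c["cx"]],[0,c["fy"],c["cy"]],[0,0,1]])
ValueError: time passes only in moves, steps and waits
```

```bash
sed -i 's/^def proj/import functools\nget_calibration=functools.lru_cache(None)(get_calibration)\ndef proj/' h.py
cat > fit.py <<'E'
from h import *
def fit(model,masks,p0):
    def cost(p):
        c=0
        for n,m in masks:
            r=render(model,p,n); c+=1-(r&m).sum()/(r|m).sum()
        return c/len(masks)
    best=None
    for k in range(3):
        s=np.array([p0]+[p0+d for d in np.diag([.006,.006,.08])*(1,-1,.5)[k]])
        r=minimize(cost,p0,method="Nelder-Mead",options=dict(initial_simplex=s,xatol=1e-5,fatol=1e-5))
        if best is None or r.fun<best.fun: best=r
    return best.x.round(4),round(1-best.fun,3)
E
python3 - <<'E'
from fit import *
L=lambda n,t,i:(n,np.load(f"{n}_{t}_{i}.npy"))
for nm,model,T,S,p0 in(("spare0",MOD,L("top","spare0",5),L("scene","spare0",6),[*bp(161,292,.016)[:2],3.08]),
   ("spare1",MOD,L("top","spare0",2),L("scene","spare0",1),[*bp(426,253,.016)[:2],3.05]),
   ("fix",FIX,L("top","fixture",0),L("scene","fixture",0),[.515,.0126,3.24])):
    for lab,m in(("top",[T]),("scene",[S]),("both",[T,S])): print(nm,lab,*fit(model,m,np.array(p0)))
cr=lambda x,y,f,ox,oy:((x+.5)/f-.5+ox,(y+.5)/f-.5+oy)
obj=np.array([[-40,-14,16],[40,14,16],[40,-14,16]])/1000.
for nm,pp in(("s0",[cr(x,y-428,3,146,264) for x,y in((32,467),(63,575),(22,573))]),("s1",[cr(x-120,y-428,3,408,226) for x,y in((159,460),(185,570),(147,565))])):
    r=least_squares(lambda p:(proj(W(obj,p),"top")-pp).ravel(),[.45,.3 if nm=="s0" else -.3,3.1]);print(nm,r.x.round(4),r.fun.round(2))
E
```

```text
spare0 top [0.4712 0.2921 3.1416] 0.926
spare0 scene [0.4736 0.2899 3.1161] 0.941
spare0 both [0.4716 0.2913 3.1283] 0.903
spare1 top [ 0.5756 -0.303   2.9991] 0.862
spare1 scene [ 0.5724 -0.3048  2.9885] 0.915
spare1 both [ 0.5731 -0.3039  3.0204] 0.877
fix top [0.5147 0.0155 3.2528] 0.776
fix scene [0.5142 0.0117 3.2429] 0.699
fix both [0.5147 0.0126 3.2353] 0.737
s0 [0.4711 0.2916 3.1269] [-0.01 -0.22 -0.58  0.    0.59  0.22]
s1 [ 0.5738 -0.3027  3.0262] [-0.    0.24 -0.2  -0.11  0.2  -0.12]
```

Run:
```python
from h import *
im=cv2.imread("pics/top0.png"); out=np.zeros((600,800,3),np.uint8)
def panel(x0,y0,x1,y1,f,boxes,ox,oy,n="top",src=im):
    a=cv2.resize(src[y0:y1,x0:x1],None,fx=f,fy=f,interpolation=cv2.INTER_CUBIC)
    for b,col in boxes:
        q=(proj(b,n)-[x0,y0]+.5)*f-.5
        for i in range(8):
            for j in(1,2,4):
                if not i&j: cv2.line(a,*[tuple(np.round(q[k]*8).astype(int).tolist()) for k in(i,i|j)],col,1,cv2.LINE_AA,3)
    out[oy:oy+a.shape[0],ox:ox+a.shape[1]]=a
F=[.5152,.0126,3.2413]
B=[(W(FIX[0],F),(0,0,255))]
for k in range(5):
    p=W(np.array([[0,(k-2)*.052,.012]]),F)[0]
    if k%2==0: B+=[(W(b,[p[0],p[1],F[2],.012]),(0,255,0)) for b in MOD]
panel(212,236,362,321,4,B,0,0)
s0=[(W(b,[.4714,.2913,3.09]),(0,255,0)) for b in MOD]; s1=[(W(b,[.574,-.303,3.03]),(0,255,0)) for b in MOD]
panel(146,264,181,319,4,s0,610,0);panel(408,226,443,281,4,s1,610,230)
sc=cv2.imread("pics/scene0.png")
panel(240,155,370,270,2,B,0,345,"scene",sc);panel(338,120,386,160,4,s0,270,350,"scene",sc);panel(212,290,264,340,3,s1,470,400,"scene",sc)
cv2.imwrite("pics/ov1.png",out)
```

```text
(no output)
```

View pics/ov1.png

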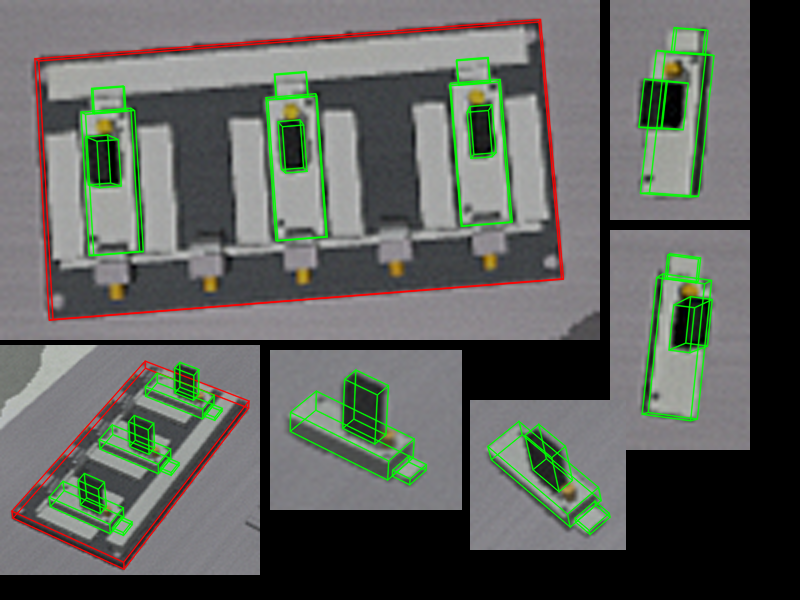

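The wireframes match to about 1 px in both views: the fixture is at (0.515, 0.013, yaw 3.241) and spare1's tab at (0.584, −0.304). Moving to spare1.

Emit:
send_rows --rows '[{"rot": [0, 0, -0.13], "slide": [0.03, 0.02, 0], "gripper": 0.05}, {"rot": [0, 0, -0.26], "slide": [0.07, 0.04, 0], "gripper": 0.05}, {"rot": [0, 0, -0.39], "slide": [0.115, 0.063, 0], "gripper": 0.05}, {"rot": [0, 0, -0.518], "slide": [0.16, 0.088, 0], "gripper": 0.05}, {"rot": [0, 0, -0.518], "slide": [0.2, 0.11, 0], "gripper": 0.05}, {"rot": [0, 0, -0.518], "slide": [0.245, 0.135, 0], "gripper": 0.05}, {"rot": [0, 0, -0.518], "slide": [0.29, 0.16, -0.03], "gripper": 0.05}, {"rot": [0, 0, -0.518], "slide": [0.33, 0.18, -0.06], "gripper": 0.05}]'

```text
time: 1.2
position: [0.5366, -0.3304, 0.1791]
tool_rot: [0.001, 0.998, -0.057, 0.001]
contact_force: [-0.0, -1.5, 0.1]
width: 0.0502
grip_force: 0.0
```

Run:
```python
from bench import *
s=state();print(s["time"],s["position"].round(4),s["tool_rot"].round(4),s["joint_positions"].round(2),s["contact_force"].round(2),s["width"])
```

```text
1.2 [ 0.5366 -0.3304  0.1791] [ 8.000e-04  9.984e-01 -5.730e-02  9.000e-04] [-0.74  0.56  1.15  0.    1.44  0.95] [-0.03 -1.55  0.07] 0.05022224806213739
```

Emit:
send_rows --rows '[{"rot": [0, 0, 0], "slide": [0.0385, 0.0217, -0.03], "gripper": 0.05}, {"rot": [0, 0, 0], "slide": [0.0385, 0.0217, -0.07], "gripper": 0.05}, {"rot": [0, 0, 0], "slide": [0.0385, 0.0217, -0.08], "gripper": 0.05}]'

```text
time: 1.5
position: [0.5723, -0.3077, 0.0943]
tool_rot: [-0.002, 0.998, -0.057, -0.003]
contact_force: [-0.3, -0.9, 0.2]
width: 0.0502
grip_force: 0.0
```

Run:
```python
from h import *
s=state();print(s["position"].round(4))
out=np.zeros((440,800,3),np.uint8)
for i,(n,x0,y0,x1,y1) in enumerate((("top",376,203,476,303),("scene",190,270,290,370))):
    a=cv2.resize(read_camera(n)[y0:y1,x0:x1,::-1],None,fx=4,fy=4,interpolation=cv2.INTER_CUBIC)
    out[:400,i*400:i*400+400]=a
cv2.imwrite("pics/g1.png",out)
```

```text
[ 0.5723 -0.3077  0.0943]
```

View pics/g1.png

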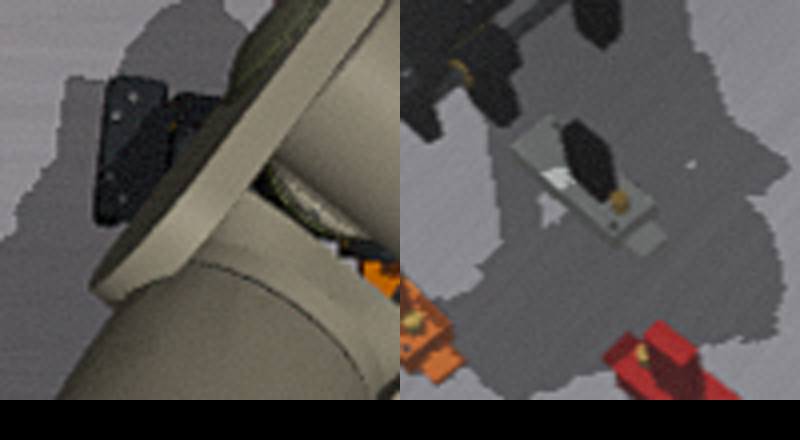

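The view from close by shows the module between the two fingers, tab at crop (590,160). Descending.

Emit:
send_rows --rows '[{"rot": [0, 0, 0], "slide": [0, 0, 0], "gripper": 0.05}, {"rot": [0, 0, 0], "slide": [0, 0, -0.02], "gripper": 0.05}, {"rot": [0, 0, 0], "slide": [0, 0, -0.04], "gripper": 0.05}, {"rot": [0, 0, 0], "slide": [0, 0, -0.054], "gripper": 0.05}, {"rot": [0, 0, 0], "slide": [0, 0, -0.054], "gripper": 0.05}, {"rot": [0, 0, 0], "slide": [0, 0, -0.054], "gripper": 0.05}]'

```text
time: 2.2
position: [0.5734, -0.3105, 0.0463]
tool_rot: [0.001, 0.998, -0.058, 0.001]
contact_force: [-0.5, 0.7, 0.3]
width: 0.0501
grip_force: 0.0
```

Emit:
send_rows --rows '[{"rot": [0, 0, 0], "slide": [0, 0, 0], "gripper": 0.03}, {"rot": [0, 0, 0], "slide": [0, 0, 0], "gripper": 0.02}, {"rot": [0, 0, 0], "slide": [0, 0, 0], "gripper": 0.005}, {"rot": [0, 0, 0], "slide": [0, 0, 0], "gripper": 0.0}, {"rot": [0, 0, 0], "slide": [0, 0, 0], "gripper": 0.0}]' --grip_force 10

```text
time: 2.7
position: [0.5732, -0.3098, 0.0451]
tool_rot: [0.0, 0.998, -0.058, 0.0]
contact_force: [0.5, 0.8, 0.1]
width: 0.012
grip_force: 0.7
```

Run:
```python
from fit import *
s=state();print(s["position"].round(4),s["tool_rot"].round(4))
read_camera("scene")
for d in trace("spare1","scene"):
    print(round(d["p"],2),d["box"])
    b=d["box"]
    if 205<b[0]<235 and 285<b[1]<315: print(fit([*MOD],[("scene",d["region"])],np.array([.574,-.303,3.03])))
```

```text
[ 0.5732 -0.3098  0.0451] [ 0.000e+00  9.983e-01 -5.750e-02  1.000e-04]
0.96 [169.1, 327.2, 36.4, 38.6]
0.92 [219.3, 298.5, 38.0, 35.8]
(array([ 0.5757, -0.3061,  2.9875]), np.float64(0.742))
0.92 [162.4, 262.1, 36.0, 33.3]
0.84 [344.0, 126.5, 33.7, 27.0]
0.76 [346.1, 272.4, 25.8, 41.4]
```

The commanded base was the clamped pose, so the grasp is about 11 mm short in x. I'll open, correct and regrip.

Emit:
send_rows --rows '[{"rot": [0, 0, 0], "slide": [0, 0, 0], "gripper": 0.03}, {"rot": [0, 0, 0], "slide": [0, 0, 0], "gripper": 0.03}, {"rot": [0, 0, 0], "slide": [0.011, -0.0013, -0.009], "gripper": 0.03}, {"rot": [0, 0, 0], "slide": [0.011, -0.0013, -0.009], "gripper": 0.03}, {"rot": [0, 0, 0], "slide": [0.011, -0.0013, -0.009], "gripper": 0.03}, {"rot": [0, 0, 0], "slide": [0.011, -0.0013, -0.009], "gripper": 0.0}, {"rot": [0, 0, 0], "slide": [0.011, -0.0013, -0.009], "gripper": 0.0}, {"rot": [0, 0, 0], "slide": [0.011, -0.0013, -0.009], "gripper": 0.0}]' --grip_force 40

```text
time: 3.6
position: [0.5841, -0.3111, 0.0361]
tool_rot: [0.0, 0.998, -0.058, 0.0]
contact_force: [1.0, -0.3, -0.3]
width: 0.0114
grip_force: 39.7
```

Emit:
send_rows --rows '[{"rot": [0, 0, 0], "slide": [0, 0, 0], "gripper": 0.0}, {"rot": [0, 0, 0], "slide": [0, 0, 0], "gripper": 0.0}]' --grip_force 40

```text
time: 3.8
position: [0.584, -0.3111, 0.0359]
tool_rot: [-0.0, 0.998, -0.058, -0.0]
contact_force: [-0.3, 0.3, -1.6]
width: 0.0117
grip_force: 39.7
```

Run:
```python
from h import *
s=state();print(s["time"],s["position"].round(4),s["width"],s["grip_force"])
F=[.5152,.0126,3.2413]
for k in (1,3): print(k,W(np.array([[0,(k-2)*.052,.012]]),F)[0].round(4))
im=read_camera("scene");cv2.imwrite("pics/x.png",im[:,:,::-1])
a=cv2.resize(im[280:350,195:275,::-1],None,fx=8,fy=8,interpolation=cv2.INTER_CUBIC)
# overlay: hypothesis module at TCP with tab centre at TCP
from scipy.spatial.transform import Rotation as R
q=s["tool_rot"];x=R.from_quat([*q[1:],q[0]]).as_matrix()[:,0];psi=np.arctan2(x[1],x[0])+np.pi
t=s["position"]
m=[t[0]+.01*np.cos(psi),t[1]+.01*np.sin(psi),psi];print(m)
for b in MOD:
    p=(proj(W(b,m),"scene")-[195,280]+.5)*8-.5
    for i in range(8):
        for j in(1,2,4):
            if not i&j: cv2.line(a,tuple(p[i].astype(int).tolist()),tuple(p[i|j].astype(int).tolist()),(0,255,0),1,cv2.LINE_AA)
cv2.imwrite("pics/g2.png",a)
```

```text
3.8 [ 0.584  -0.3111  0.0359] 0.011680917790564155 39.685503244400024
1 [0.51   0.0643 0.012 ]
3 [ 0.5204 -0.0391  0.012 ]
[np.float64(0.5740922515975527), np.float64(-0.3099848338350794), np.float64(3.0263249433984547)]
```

View pics/g2.png

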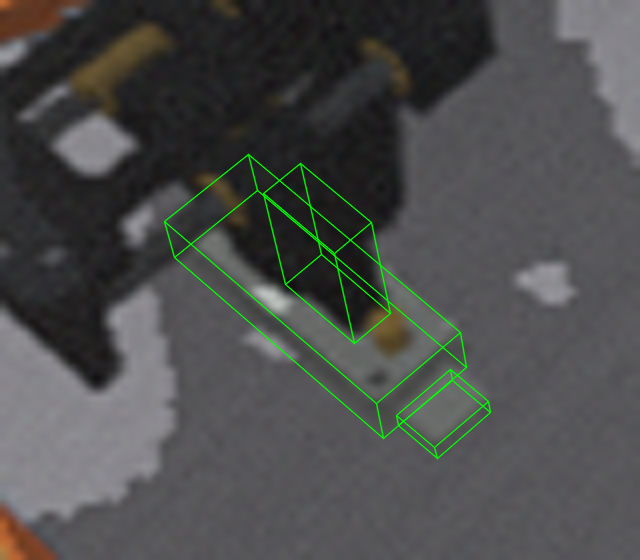

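The overlay puts the tongue at (443,412), which matches the module held with its tab centred at the TCP. Lifting it and carrying it over bay 3.

Emit:
send_rows --rows '[{"rot": [0, 0, 0], "slide": [0, 0, 0.03], "gripper": 0.0}, {"rot": [0, 0, 0], "slide": [0, 0, 0.07], "gripper": 0.0}, {"rot": [0, 0, 0], "slide": [0, 0.02, 0.114], "gripper": 0.0}, {"rot": [0, 0, 0.05], "slide": [-0.01, 0.06, 0.124], "gripper": 0.0}, {"rot": [0, 0, 0.1], "slide": [-0.02, 0.1, 0.124], "gripper": 0.0}, {"rot": [0, 0, 0.15], "slide": [-0.028, 0.145, 0.124], "gripper": 0.0}, {"rot": [0, 0, 0.215], "slide": [-0.036, 0.19, 0.124], "gripper": 0.0}, {"rot": [0, 0, 0.215], "slide": [-0.045, 0.235, 0.124], "gripper": 0.0}]'

```text
time: 4.65
position: [0.5385, -0.0745, 0.1601]
tool_rot: [0.0, 0.999, 0.051, 0.0]
contact_force: [0.7, 0.4, -0.5]
width: 0.0117
grip_force: 39.7
```

```bash
cat > st.py <<'E'
from bench import *
import numpy as np
from scipy.spatial.transform import Rotation as R
F=[.5152,.0126,3.2413]
def M(yaw,th):  # desired tool matrix: tool x = -(module x)
    c,s=np.cos(yaw),np.sin(yaw); xf=np.array([c,s,0]);yf=np.array([-s,c,0])
    z=np.array([0,0,1.]); mx=np.cos(th)*xf+np.sin(th)*z; mz=-np.sin(th)*xf+np.cos(th)*z
    return np.stack([-mx,yf,-mz],1)
def goal(k,bx,bz,th,by=0):  # TCP goal in bay k coords (mm), tilt rad -> delta
    s=state();q=s["tool_rot"];Rt=R.from_quat([*q[1:],q[0]])
    c,sn=np.cos(F[2]),np.sin(F[2]); x=bx/1e3;y=((k-2)*52+by)/1e3
    p=np.array([F[0]+c*x-sn*y,F[1]+sn*x+c*y,.012+bz/1e3])
    G=R.from_matrix(M(F[2],th)); 
    print("t",s["time"].__round__(2),"pos",s["position"].round(4),"f",s["contact_force"].round(1),"slide",(p-s["position"]).round(4),"rot",(G*Rt.inv()).as_rotvec().round(4),"w",round(s["width"],4))
    d=s["position"]-[F[0]-sn*(k-2)*.052,F[1]+c*(k-2)*.052,.012]; print("bay mm",((d@[c,sn,0])*1e3).round(1),((d@[-sn,c,0])*1e3).round(1),(d[2]*1e3).round(1))
def tcp(tipx,tipz,th): # TCP for tip position in bay mm
    return tipx+44*np.cos(th)-36*np.sin(th), tipz+44*np.sin(th)+36*np.cos(th)
E
python3 - <<'E'
from st import *
goal(3,*tcp(-44,40,.35),.35)
E
```

```text
t 4.65 pos [ 0.5385 -0.0745  0.1601] f [ 0.7  0.4 -0.5] slide [-0.0032  0.0369 -0.0592] rot [-0.0351  0.3486 -0.0016] w 0.0117
bay mm -14.5 37.0 148.1
```

Emit:
send_rows --rows '[{"rot": [-0.012, 0.116, 0], "slide": [-0.003, 0.037, 0], "gripper": 0.0}, {"rot": [-0.024, 0.232, 0], "slide": [-0.003, 0.037, 0], "gripper": 0.0}, {"rot": [-0.035, 0.349, 0], "slide": [-0.003, 0.037, 0], "gripper": 0.0}, {"rot": [-0.035, 0.349, 0], "slide": [-0.003, 0.037, -0.03], "gripper": 0.0}, {"rot": [-0.035, 0.349, 0], "slide": [-0.003, 0.037, -0.05], "gripper": 0.0}, {"rot": [-0.035, 0.349, 0], "slide": [-0.003, 0.037, -0.05], "gripper": 0.0}, {"rot": [-0.035, 0.349, 0], "slide": [-0.003, 0.037, -0.05], "gripper": 0.0}]'

```text
time: 5.35
position: [0.5363, -0.0392, 0.1106]
tool_rot: [0.009, 0.983, 0.049, -0.174]
contact_force: [0.8, 1.0, -0.9]
width: 0.0118
grip_force: 39.7
```

Run:
```python
from st import *
from h import *
goal(3,*tcp(-44,1,.35),.35)
out=np.zeros((600,800,3),np.uint8)
for n,x0,y0,x1,y1,f,oy in(("top",262,226,352,321,4,0),("scene",230,150,380,270,4,0)):
    im=read_camera(n)[:,:,::-1].copy();cv2.imwrite(f"pics/h_{n}.png",im)
    a=cv2.resize(im[y0:y1,x0:x1],None,fx=f,fy=f,interpolation=cv2.INTER_CUBIC)
    s=state();q=s["tool_rot"];Rt=R.from_quat([*q[1:],q[0]]).as_matrix();t=s["position"]
    for b in MOD:
        w=t+(b-[-.01,0,.036])@(Rt@np.diag([-1,1,-1])).T
        p=(proj(w,n)-[x0,y0]+.5)*f-.5
        for i in range(8):
            for j in(1,2,4):
                if not i&j: cv2.line(a,tuple(p[i].astype(int).tolist()),tuple(p[i|j].astype(int).tolist()),(0,255,0),1,cv2.LINE_AA)
    if n=="scene":cv2.imwrite("pics/h1.png",a)
```

```text
t 5.35 pos [ 0.5363 -0.0392  0.1106] f [ 0.8  1.  -0.9] slide [-0.001   0.0016 -0.0487] rot [ 0.0002 -0.0004 -0.0001] w 0.0118
bay mm -15.9 1.7 98.6
```

View pics/h1.png

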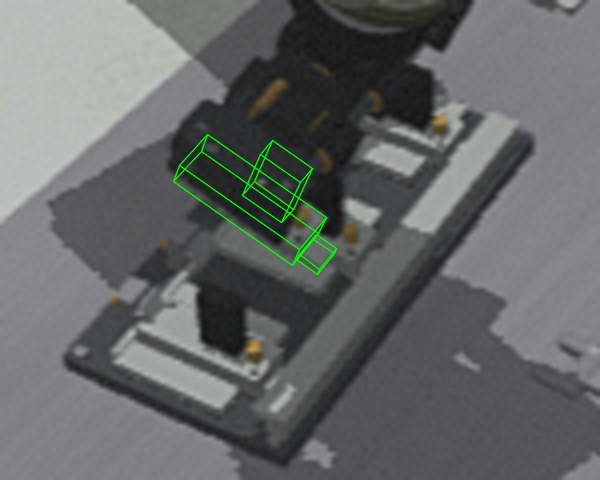

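Run:
```python
from st import *
from h import *
F=[.5152,.0126,3.2413]
b=W(np.array([[x,.052+y,.02] for x in(-.03,.041) for y in(-.0165,-.0355)]),F)
print("divider2/3 in crop",((proj(b,"scene")-[230,150])*4).round().tolist())
b=W(np.array([[x,.052+y,.02] for x in(-.03,.041) for y in(.0165,.0355)]),F)
print("divider3/4 in crop",((proj(b,"scene")-[230,150])*4).round().tolist())
read_camera("scene")
s=state();q=s["tool_rot"];Rt=R.from_quat([*q[1:],q[0]]).as_matrix();t=s["position"]
for d in trace("spare1","scene"):
    B=d["box"]; x=(np.array(B[:2])-[230,150])*4
    print(round(d["p"],2),B,"crop",x.round(),(x+np.array(B[2:])*4).round())
im=cv2.imread("pics/h_scene.png").astype(int)
g=im[150:270,230:380].max(2)
print("\n".join("".join("%4d"%v for v in r) for r in g[30:78:2,40:96:2]))
```

```text
divider2/3 in crop [[320.0, 284.0], [338.0, 263.0], [216.0, 239.0], [234.0, 219.0]]
divider3/4 in crop [[290.0, 321.0], [272.0, 343.0], [185.0, 275.0], [166.0, 297.0]]
0.87 [243.6, 349.5, 43.4, 43.2] crop [ 54. 798.] [228. 971.]
0.77 [348.3, 130.0, 28.8, 22.6] crop [473. -80.] [588.  10.]
0.73 [347.2, 274.0, 27.3, 37.3] crop [469. 496.] [578. 645.]
0.68 [244.2, 175.7, 119.3, 91.8] crop [ 57. 103.] [534. 470.]
0.65 [162.9, 260.3, 47.4, 36.2] crop [-268.  441.] [-79. 586.]
0.54 [300.6, 199.5, 13.9, 17.3] crop [282. 198.] [338. 267.]
 132 131 124  53  47  59  44  52  47  51  48  45  30  36  29  35  36  39  37  55  42  39  38  38  48  76 102  78
 131 135  74  50  48  64  55  47  45  49  52  52  48  34  36  31  35  39  39  52  36  31  37  40  35  57  78  77
 122  79  36  49  51  51  48  49  51  48  51  49  48  44  44  34  31  33  44  41  36  33  36  31  34  57 102  81
  85  64  35  37  39  50  76  59  50  46  46  48  48  53  48  44  37  29  34  40  34  30  39  39  39  91 105 131
  89  74  46  39  38  41  45  51  50  47  42  45  44  45  45  46  45  45  37  38  76  43  35  33  58 106 167 16
[... 1448 characters left out ...]
75  92  95  70 100 106
  49  70  73  81  97  71  53  54  52  47  50  73  81  92 102 107 100 105  96  81  99  94  74  77  78  90 107 104
  47  49 100 146  69  51  48  55  56  56  53  51  49  60  80  84 108 104 104 105 104  97  60  77  77  91 104 104
  59 105 152 111  58  46  47  53  53  50  49  51  45  50  49  56  68  87 101 105 101  68  50  46  78 105 103  99
  96 158 150 169 158  45  38  34  47  48  52  49  54  49  49  47  51  50  82  85  76  51  46  68 106 104 102 105
 130 150 165 164 144  28  37  39  40  38  42  52  44  48  48  49  52  49  49  48  47  50  63 103 103  98  98  98
  99  95 143 157 146  28  29  35  40  36  32  51  49  50  54  47  49  53  54  50  48  52  96 106 103 101 103  80
```

The grey block is the 2/3 divider, which projects exactly there, and the brass connector of the held module agrees with the overlay. Lowering the tip into bay 3.

Emit:
send_rows --rows '[{"rot": [0, 0, 0], "slide": [-0.001, 0.001, -0.02], "gripper": 0.0}, {"rot": [0, 0, 0], "slide": [-0.001, 0.001, -0.035], "gripper": 0.0}, {"rot": [0, 0, 0], "slide": [-0.001, 0.001, -0.043], "gripper": 0.0}, {"rot": [0, 0, 0], "slide": [-0.001, 0.001, -0.043], "gripper": 0.0}, {"rot": [0, 0, 0], "slide": [-0.001, 0.001, -0.043], "gripper": 0.0}]'

```text
time: 6.05
position: [0.5355, -0.0383, 0.0677]
tool_rot: [0.009, 0.984, 0.049, -0.174]
contact_force: [0.4, 1.0, -1.2]
width: 0.0116
grip_force: 39.7
```

Run:
```python
from st import *
goal(3,*tcp(-44,1,.35),.35)
```

```text
t 6.05 pos [ 0.5355 -0.0383  0.0677] f [ 0.4  1.  -1.2] slide [-0.0002  0.0006 -0.0058] rot [ 0.0004  0.0004 -0.0001] w 0.0116
bay mm -15.1 0.6 55.7
```

Now the last few mm in small steps, watching the force.

Emit:
send_rows --rows '[{"rot": [0, 0, 0], "slide": [0, 0.0005, -0.003], "gripper": 0.0}, {"rot": [0, 0, 0], "slide": [0, 0.0005, -0.005], "gripper": 0.0}, {"rot": [0, 0, 0], "slide": [0, 0.0005, -0.005], "gripper": 0.0}]'

```text
time: 6.35
position: [0.5352, -0.0376, 0.062]
tool_rot: [0.009, 0.983, 0.049, -0.174]
contact_force: [-0.1, -0.0, -0.7]
width: 0.0115
grip_force: 39.7
```

Emit:
send_rows --rows '[{"rot": [0, 0, 0], "slide": [0, 0, -0.001], "gripper": 0.0}, {"rot": [0, 0, 0], "slide": [0, 0, -0.001], "gripper": 0.0}]'

```text
time: 6.55
position: [0.5352, -0.0377, 0.0613]
tool_rot: [0.009, 0.983, 0.049, -0.174]
contact_force: [-1.3, 0.6, 1.9]
width: 0.0117
grip_force: 39.7
```

Light floor contact where expected. I'll lift 0.7 mm and slide 9 mm under the lip.

Emit:
send_rows --rows '[{"rot": [0, 0, 0], "slide": [0.002, 0.0002, 0.0007], "gripper": 0.0}, {"rot": [0, 0, 0], "slide": [0.005, 0.0005, 0.0007], "gripper": 0.0}, {"rot": [0, 0, 0], "slide": [0.0075, 0.0007, 0.0007], "gripper": 0.0}, {"rot": [0, 0, 0], "slide": [0.009, 0.0009, 0.0007], "gripper": 0.0}, {"rot": [0, 0, 0], "slide": [0.009, 0.0009, 0.0007], "gripper": 0.0}]'

```text
time: 7.05
position: [0.5443, -0.0367, 0.0615]
tool_rot: [0.009, 0.983, 0.049, -0.174]
contact_force: [-0.7, 0.0, -0.4]
width: 0.012
grip_force: 39.7
```

Run:
```python
from st import *
print(state()["wrist_torque"])
goal(3,*tcp(-54,1,.28),.28)
```

```text
[ 0.0665342  -0.23439806 -0.02470333]
t 7.05 pos [ 0.5443 -0.0367  0.0615] f [-0.7  0.  -0.4] slide [-0.0024 -0.0003 -0.0018] rot [ 0.0071 -0.0704 -0.0002] w 0.012
bay mm -24.1 -0.0 49.5
```

Emit:
send_rows --rows '[{"rot": [0, 0, 0], "slide": [0.001, 0.0001, 0], "gripper": 0.0}, {"rot": [0, 0, 0], "slide": [0.0015, 0.0001, 0], "gripper": 0.0}, {"rot": [0, 0, 0], "slide": [0.0015, 0.0001, 0], "gripper": 0.0}]'

```text
time: 7.35
position: [0.5454, -0.0366, 0.0617]
tool_rot: [0.009, 0.983, 0.049, -0.175]
contact_force: [-1.9, 0.4, -1.0]
width: 0.0114
grip_force: 39.7
```

Emit:
send_rows --rows '[{"rot": [0, 0, 0], "slide": [0.001, 0.0001, 0], "gripper": 0.0}, {"rot": [0, 0, 0], "slide": [0.001, 0.0001, 0], "gripper": 0.0}]'

```text
time: 7.55
position: [0.5461, -0.0365, 0.0617]
tool_rot: [0.009, 0.983, 0.049, -0.175]
contact_force: [-3.7, -0.1, 0.8]
width: 0.0114
grip_force: 39.7
```

Run:
```python
from st import *
goal(3,*tcp(-55,0.8,.28),.28)
```

```text
t 7.55 pos [ 0.5461 -0.0365  0.0617] f [-3.7 -0.1  0.8] slide [-0.0032 -0.0003 -0.0022] rot [ 0.0071 -0.0721 -0.0001] w 0.0114
bay mm -25.8 -0.0 49.7
```

Wall contact is at nominal tip −54.8 mm, so the estimate is within 1 mm. Backing off 1.3 mm and swinging down to 16°.

Emit:
send_rows --rows '[{"rot": [0, 0, 0], "slide": [-0.0013, -0.0001, 0], "gripper": 0.0}, {"rot": [0.0035, -0.036, 0], "slide": [-0.003, -0.0003, -0.0011], "gripper": 0.0}, {"rot": [0.0071, -0.072, 0], "slide": [-0.0045, -0.0004, -0.0022], "gripper": 0.0}, {"rot": [0.0071, -0.072, 0], "slide": [-0.0045, -0.0004, -0.0022], "gripper": 0.0}, {"rot": [0.0071, -0.072, 0], "slide": [-0.0045, -0.0004, -0.0022], "gripper": 0.0}]'

```text
time: 8.05
position: [0.5423, -0.037, 0.0597]
tool_rot: [0.007, 0.989, 0.049, -0.139]
contact_force: [-1.3, 0.0, 0.5]
width: 0.0118
grip_force: 39.7
```

Run:
```python
from st import *
goal(3,*tcp(-53.7,0.7,.25),.25)
```

```text
t 8.05 pos [ 0.5423 -0.037   0.0597] f [-1.3  0.   0.5] slide [-0.0021 -0.0002 -0.0012] rot [ 0.0031 -0.0284  0.    ] w 0.0118
bay mm -22.1 0.0 47.7
```

Emit:
send_rows --rows '[{"rot": [0.003, -0.028, 0], "slide": [-0.0021, -0.0002, -0.0012], "gripper": 0.0}, {"rot": [0.003, -0.028, 0], "slide": [-0.0021, -0.0002, -0.0012], "gripper": 0.0}, {"rot": [0.003, -0.028, 0], "slide": [-0.0021, -0.0002, -0.0012], "gripper": 0.015}, {"rot": [0.003, -0.028, 0], "slide": [-0.0021, -0.0002, -0.0012], "gripper": 0.03}, {"rot": [0.003, -0.028, 0], "slide": [-0.0021, -0.0002, -0.0012], "gripper": 0.03}, {"rot": [0.003, -0.028, 0], "slide": [0.004, 0.0004, 0.02], "gripper": 0.03}, {"rot": [0.003, -0.028, 0], "slide": [0.014, 0.0014, 0.055], "gripper": 0.03}, {"rot": [0.003, -0.028, 0], "slide": [0.014, 0.0014, 0.065], "gripper": 0.03}]'

```text
time: 8.85
position: [0.558, -0.0358, 0.1273]
tool_rot: [0.007, 0.991, 0.05, -0.122]
contact_force: [0.9, -0.5, -0.4]
width: 0.0302
grip_force: 0.0
```

Run:
```python
from st import *
goal(3,21,60,0)
```

```text
t 8.85 pos [ 0.558  -0.0358  0.1273] f [ 0.9 -0.5 -0.4] slide [-0.0586 -0.0055 -0.0553] rot [ 2.630e-02 -2.437e-01 -1.000e-04] w 0.0302
bay mm -37.8 0.4 115.3
```

Emit:
send_rows --rows '[{"rot": [0.013, -0.122, 0], "slide": [-0.029, -0.003, 0], "gripper": 0.0}, {"rot": [0.026, -0.244, 0], "slide": [-0.0586, -0.0055, 0], "gripper": 0.0}, {"rot": [0.026, -0.244, 0], "slide": [-0.0586, -0.0055, -0.02], "gripper": 0.0}, {"rot": [0.026, -0.244, 0], "slide": [-0.0586, -0.0055, -0.045], "gripper": 0.0}, {"rot": [0.026, -0.244, 0], "slide": [-0.0586, -0.0055, -0.053], "gripper": 0.0}, {"rot": [0.026, -0.244, 0], "slide": [-0.0586, -0.0055, -0.053], "gripper": 0.0}, {"rot": [0.026, -0.244, 0], "slide": [-0.0586, -0.0055, -0.053], "gripper": 0.0}]'

```text
time: 9.55
position: [0.4979, -0.0411, 0.0718]
tool_rot: [-0.001, 0.999, 0.05, -0.002]
contact_force: [-0.9, 0.3, 0.4]
width: 0.0004
grip_force: 0.0
```

Run:
```python
from st import *
from h import *
goal(3,21,30,0)
out=[]
a=cv2.resize(read_camera("scene")[150:270,230:380,::-1],None,fx=4,fy=4,interpolation=cv2.INTER_CUBIC);cv2.imwrite("pics/p1.png",a)
```

```text
t 9.55 pos [ 0.4979 -0.0411  0.0718] f [-0.9  0.3  0.4] slide [ 0.0016 -0.0001 -0.0298] rot [-0.0009 -0.0047 -0.0005] w 0.0004
bay mm 22.5 -0.3 59.8
```

View pics/p1.png

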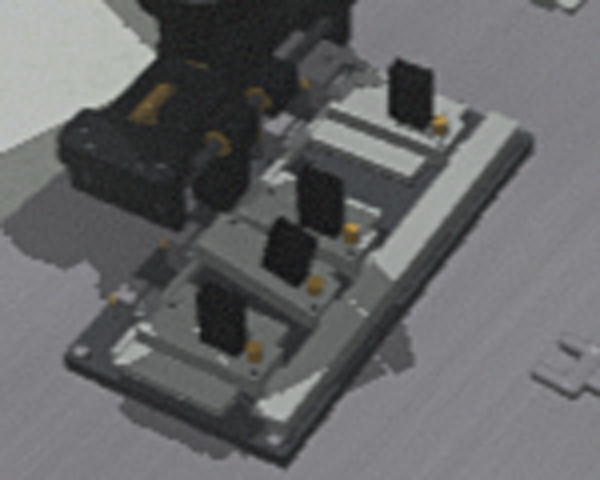

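The module in bay 3 (tab at 290,250) sits tilted with its tongue under the lip and its plain end on the latch. Pressing down with closed fingers.

Emit:
send_rows --rows '[{"rot": [0, 0, 0], "slide": [0.0015, 0, -0.006], "gripper": 0.0}, {"rot": [0, 0, 0], "slide": [0.0015, 0, -0.01], "gripper": 0.0}, {"rot": [0, 0, 0], "slide": [0.0015, 0, -0.013], "gripper": 0.0}, {"rot": [0, 0, 0], "slide": [0.0015, 0, -0.016], "gripper": 0.0}]'

```text
time: 10.0
position: [0.499, -0.041, 0.0552]
tool_rot: [-0.001, 0.999, 0.05, -0.003]
contact_force: [-0.3, -0.3, 0.5]
width: 0.0006
grip_force: 0.0
```

Emit:
send_rows --rows '[{"rot": [0, 0, 0], "slide": [0, 0, -0.002], "gripper": 0.0}, {"rot": [0, 0, 0], "slide": [0, 0, -0.004], "gripper": 0.0}, {"rot": [0, 0, 0], "slide": [0, 0, -0.006], "gripper": 0.0}]'

```text
time: 10.3
position: [0.4991, -0.0411, 0.0494]
tool_rot: [-0.001, 0.999, 0.05, -0.002]
contact_force: [0.0, 0.3, -0.1]
width: 0.0002
grip_force: 0.0
```

Emit:
send_rows --rows '[{"rot": [0, 0, 0], "slide": [0, 0, -0.002], "gripper": 0.0}, {"rot": [0, 0, 0], "slide": [0, 0, -0.004], "gripper": 0.0}, {"rot": [0, 0, 0], "slide": [0, 0, -0.004], "gripper": 0.0}]'

```text
time: 10.6
position: [0.4989, -0.041, 0.0452]
tool_rot: [-0.001, 0.999, 0.05, -0.003]
contact_force: [0.2, 0.0, 0.2]
width: 0.0006
grip_force: 0.0
```

Run:
```python
from st import *
from h import *
goal(3,21,30,0)
a=cv2.resize(read_camera("scene")[170:245,260:350,::-1],None,fx=6,fy=6,interpolation=cv2.INTER_CUBIC);cv2.imwrite("pics/p2.png",a)
```

```text
t 10.6 pos [ 0.4989 -0.041   0.0452] f [0.2 0.  0.2] slide [ 0.0006 -0.0002 -0.0032] rot [-0.0012 -0.0055 -0.0003] w 0.0006
bay mm 21.6 -0.3 33.2
```

View pics/p2.png

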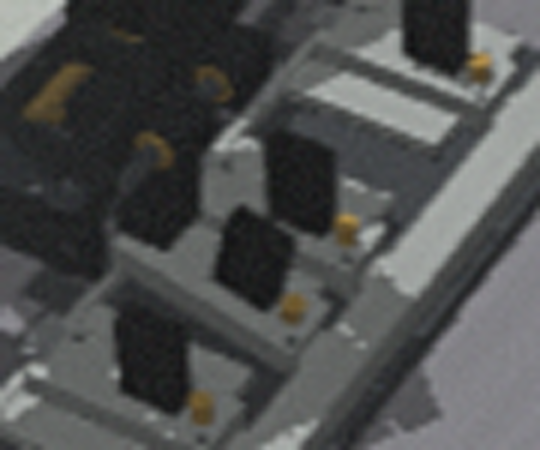

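Run:
```python
from st import *
from h import *
F=[.5152,.0126,3.2413]
s=state();t=s["position"];c=lambda p:((proj(p,"scene")-[260,170]+.5)*6).round().tolist()
print("tip",c(t-[0,0,.014]))
o=W(np.array([[0,.052,.012]]),F)[0]
for th in(0,.1,.15,.2,.25):
    for tipx in (-54,):
        A=lambda P:W(np.array(P)/1000.,[o[0],o[1],F[2],.012])
        r=lambda x,y,z:[tipx+(x+54)*np.cos(th)-z*np.sin(th),y,(x+54)*np.sin(th)+z*np.cos(th)]
        print(th,"tab top corners",c(A([r(-23,6,56),r(3,6,56),r(-23,6,16)])),"plain end top/bottom y+",c(A([r(40,14,16),r(40,14,0)])),"front top",c(A([r(-40,14,16)])),"base@20",r(20,0,16))
```

```text
tip [[165.0, 266.0]]
0 tab top corners [[252.0, 252.0], [192.0, 226.0], [256.0, 325.0]] plain end top/bottom y+ [[104.0, 278.0], [107.0, 307.0]] front top [[284.0, 356.0]] base@20 [np.float64(20.0), 0, np.float64(16.0)]
0.1 tab top corners [[265.0, 252.0], [205.0, 222.0], [260.0, 322.0]] plain end top/bottom y+ [[107.0, 263.0], [107.0, 291.0]] front top [[287.0, 355.0]] base@20 [np.float64(18.032973564224665), 0, np.float64(23.307739476313696)]
0.15 tab top corners [[272.0, 252.0], [211.0, 220.0], [262.0, 320.0]] plain end top/bottom y+ [[109.0, 256.0], [107.0, 283.0]] front top [[289.0, 355.0]] base@20 [np.float64(16.778049647689542), 0, np.float64(26.878759050023017)]
0.2 tab top corners [[279.0, 253.0], [219.0, 219.0], [264.0, 318.0]] plain end top/bottom y+ [[112.0, 250.0], [108.0, 275.0]] front top [[291.0, 355.0]] base@20 [np.float64(15.346217467530908), 0, np.float64(30.382595724294397)]
0.25 tab top corners [[286.0, 255.0], [226.0, 218.0], [267.0, 317.0]] plain end top/bottom y+ [[115.0, 243.0], [109.0, 268.0]] front top [[293.0, 355.0]] base@20 [np.float64(13.741055858515342), 0, np.float64(33.810491732205016)]
```

Fingertip contact is not felt yet and the module is still at about 14°. I'll go on in small steps with force checks.

Emit:
send_rows --rows '[{"rot": [0, 0, 0], "slide": [0, 0, -0.0015], "gripper": 0.0}, {"rot": [0, 0, 0], "slide": [0, 0, -0.003], "gripper": 0.0}, {"rot": [0, 0, 0], "slide": [0, 0, -0.003], "gripper": 0.0}]'

```text
time: 10.95
position: [0.4989, -0.0411, 0.0425]
tool_rot: [-0.001, 0.999, 0.05, -0.003]
contact_force: [-0.7, -0.4, 3.0]
width: 0.0004
grip_force: 1.1
```

Run:
```python
from st import *
from h import *
goal(3,21,30,0)
im=read_camera("scene")[:,:,::-1]; a=cv2.imread("pics/p2.png")
b=cv2.resize(im[170:245,260:350],None,fx=6,fy=6,interpolation=cv2.INTER_CUBIC);cv2.imwrite("pics/p3.png",b)
d=np.abs(cv2.resize(a,(90,75),interpolation=cv2.INTER_AREA).astype(int)-im[170:245,260:350]).max(2)
ys,xs=np.where(d>30); print(len(ys)); print(sorted(zip((xs*6).tolist(),(ys*6).tolist()))[:60])
```

```text
t 10.95 pos [ 0.4989 -0.0411  0.0425] f [-0.7 -0.4  3. ] slide [ 0.0006 -0.0001 -0.0005] rot [-0.001  -0.0052 -0.0004] w 0.0004
bay mm 21.5 -0.2 30.5
59
[(0, 246), (12, 414), (18, 408), (30, 192), (30, 258), (36, 192), (42, 36), (48, 78), (54, 30), (60, 24), (60, 66), (66, 66), (84, 282), (90, 282), (96, 282), (102, 276), (108, 366), (120, 234), (126, 234), (126, 240), (132, 36), (132, 234), (132, 240), (138, 240), (144, 132), (144, 246), (150, 132), (150, 144), (150, 246), (156, 138), (156, 252), (162, 168), (162, 252), (168, 252), (198, 66), (204, 66), (210, 144), (216, 144), (228, 126), (234, 120), (234, 126), (240, 24), (240, 120), (240, 144), (246, 24), (246, 144), (252, 96), (252, 144), (258, 444), (270, 438), (300, 420), (312, 414), (336, 6), (342, 72), (360, 186), (360, 228), (372, 222), (390, 30), (396, 30)]
```

Run:
```python
from st import *
from h import *
F=[.5152,.0126,3.2413]
o=W(np.array([[0,.052,.012]]),F)[0]
c=lambda P:((proj(W(np.array(P)/1000.,[o[0],o[1],F[2],.012]),"scene")-[260,170]+.5)).round(1).tolist()
for z in(16.5,25,34): print(z,c([[12.5,17.5,z],[30.5,17.5,z],[12.5,8,z],[30.5,8,z]]))
im=cv2.imread("pics/p3.png");g=cv2.resize(im,(90,75),interpolation=cv2.INTER_AREA).max(2)
print("     "+"".join("%4d"%x for x in range(14,54)))
for y in range(24,62): print(y,"".join("%4d"%v for v in g[y,14:54]))
```

```text
16.5 [[26.7, 51.6], [20.0, 48.7], [28.9, 48.9], [22.3, 46.1]]
25 [[26.4, 49.0], [19.7, 46.2], [28.7, 46.4], [22.0, 43.5]]
34 [[26.2, 46.3], [19.5, 43.4], [28.5, 43.6], [21.8, 40.8]]
       14  15  16  17  18  19  20  21  22  23  24  25  26  27  28  29  30  31  32  33  34  35  36  37  38  39  40  41  42  43  44  45  46  47  48  49  50  51  52  53
24   41  40  40  37  36  31  33  36  56  75  76  89  88  56  35  34  34  33  33  26  32  71 125 152 142 138 115 110 108  87  46  33  28  31  28  28  22  28  34  42
25   44  41  38  35  34  36  36  34  51  63  58  62  73  71  50  37  32  33  32  32  46  82 114 119 107 106  99  98 104  91  43  27  31  32  33  28  32  33  30  30
26   39  40  35  31  32  39  34  32  36  50  55  55  53  69  68  41  33  34  29  41  67  91  99  89  86  96  99 101 105  87  44  26  31  31  28  34  34  33  30  31
27   41  39  38  38  33  36  37  40  49  49  52  47  54  67  65  36  34  33  33  58  86  90  85  71  81 100 100 101 102  88  47  27  26  30  29  33  35  31  31  31
28   40  39  38  42  37  36  38  48  55  53  51  50  58  69  51  31  34  31  30  56  91  98  92 
[... 4779 characters left out ...]
  73  75  80  93  86  67  73  78  87 102 105
58  102 101 103 105  91  52  24  30  35  31  32  31  36  33  32  31  34  71 105 100  80  69  61  47  47  49  52  66  75  75  75  76  80  84  90  83  82  96 105 103
59  101  98  99 102  91  56  30  30  34  34  30  34  34  32  30  27  32  69 105 106 106 107 104  78  54  52  47  51  60  71  78  76  74  74  79  80  95 104 103 102
60  101  99 101 104 104  73  31  31  30  34  30  30  33  34  32  27  31  71 107 106 103 106 108 104  97  83  65  53  48  57  76  87  80  76  74  82 100 106 102 102
61  102 100 105 121 143 114  46  27  28  30  33  34  28  31  32  33  31  68 104 105 102 105 104 106 106 104  99  82  55  48  51  59  67  71  70  84 103 105 101 102
```

The image shows the fingertips resting on the tilted base at about 34 mm. They stand higher than nominal when closed, and the 3 N contact agrees, so I'll press on by force.

Emit:
send_rows --rows '[{"rot": [0, 0, 0], "slide": [0, 0, -0.0015], "gripper": 0.0}, {"rot": [0, 0, 0], "slide": [0, 0, -0.003], "gripper": 0.0}, {"rot": [0, 0, 0], "slide": [0, 0, -0.003], "gripper": 0.0}]'

```text
time: 11.3
position: [0.4991, -0.041, 0.0394]
tool_rot: [-0.001, 0.999, 0.05, -0.002]
contact_force: [-0.7, -0.3, 1.6]
width: 0.0005
grip_force: 0.6
```

Emit:
send_rows --rows '[{"rot": [0, 0, 0], "slide": [0, 0, -0.0015], "gripper": 0.0}, {"rot": [0, 0, 0], "slide": [0, 0, -0.0025], "gripper": 0.0}, {"rot": [0, 0, 0], "slide": [0, 0, -0.0025], "gripper": 0.0}]'

```text
time: 11.6
position: [0.499, -0.041, 0.0367]
tool_rot: [-0.001, 0.999, 0.05, -0.003]
contact_force: [-0.3, -0.0, -0.0]
width: 0.0003
grip_force: 0.0
```

```bash
cat > tilt.py <<'E'
from st import *
from h import *
F=[.5152,.0126,3.2413]
def tilt(k,im,n="scene",show=True):
    g=cv2.GaussianBlur(im.max(2),(3,3),0).astype(float)
    o=W(np.array([[0,(k-2)*.052,.012]]),F)[0]
    res=[]
    for th in np.arange(-.05,.4,.025):
        for tx in np.arange(-58,-49,1.):
          for dy in(-2,0,2):
            def m(b):
                P=b*1000;Q=np.stack([tx+(P[:,0]+54)*np.cos(th)-P[:,2]*np.sin(th),P[:,1]+dy,(P[:,0]+54)*np.sin(th)+P[:,2]*np.cos(th)],1)/1000
                q=proj(W(Q,[o[0],o[1],F[2],.012]),n);a=np.zeros(g.shape,np.uint8)
                cv2.fillConvexPoly(a,np.round(cv2.convexHull(q.astype(np.float32))*16).astype(np.int32),1,shift=4);return a>0
            a=m(MOD[2]);r=m(box(-26,6,-9,9,19,60))&~a
            b=m(box(-34,-26.5,-4,4,17,25))
            yel=(im[:,:,0].astype(int)-im[:,:,2])
            res.append((g[r].mean()-g[a].mean()+.3*yel[b].mean(),round(th,3),tx,dy))
    res.sort(reverse=True);return [tuple(np.round(r,3)) for r in res[:4]]
E
python3 - <<'E'
from tilt import *
im=read_camera("scene")
for k in(0,2,3,4): print(k,tilt(k,im))
E
```

```text
0 [(np.float64(87.177), np.float64(0.0), np.float64(-54.0), np.float64(2.0)), (np.float64(86.241), np.float64(-0.05), np.float64(-54.0), np.float64(0.0)), (np.float64(83.271), np.float64(-0.05), np.float64(-55.0), np.float64(2.0)), (np.float64(82.824), np.float64(-0.025), np.float64(-53.0), np.float64(2.0))]
2 [(np.float64(49.075), np.float64(0.0), np.float64(-53.0), np.float64(2.0)), (np.float64(48.688), np.float64(-0.05), np.float64(-54.0), np.float64(0.0)), (np.float64(48.678), np.float64(0.025), np.float64(-52.0), np.float64(2.0)), (np.float64(48.474), np.float64(0.05), np.float64(-51.0), np.float64(2.0))]
3 [(np.float64(51.114), np.float64(0.175), np.float64(-55.0), np.float64(0.0)), (np.float64(50.183), np.float64(0.225), np.float64(-54.0), np.float64(2.0)), (np.float64(49.962), np.float64(0.175), np.float64(-55.0), np.float64(2.0)), (np.float64(49.948), np.float64(0.225), np.float64(-53.0), np.float64(2.0))]
4 [(np.float64(51.192), np.float64(0.05), np.float64(-52.0), np.float64(2.0)), (np.float64(50.818), np.float64(0.1), np.float64(-51.0), np.float64(2.0)), (np.float64(50.781), np.float64(0.0), np.float64(-54.0), np.float64(2.0)), (np.float64(50.56), np.float64(0.0), np.float64(-53.0), np.float64(2.0))]
```

Emit:
send_rows --rows '[{"rot": [0, 0, 0], "slide": [0, 0, -0.0015], "gripper": 0.0}, {"rot": [0, 0, 0], "slide": [0, 0, -0.003], "gripper": 0.0}, {"rot": [0, 0, 0], "slide": [0, 0, -0.003], "gripper": 0.0}]'

```text
time: 11.95
position: [0.499, -0.041, 0.0337]
tool_rot: [-0.001, 0.999, 0.05, -0.003]
contact_force: [0.1, -0.4, 1.0]
width: 0.0008
grip_force: 0.0
```

Emit:
send_rows --rows '[{"rot": [0, 0, 0], "slide": [0, 0, -0.0015], "gripper": 0.0}, {"rot": [0, 0, 0], "slide": [0, 0, -0.002], "gripper": 0.0}, {"rot": [0, 0, 0], "slide": [0, 0, -0.002], "gripper": 0.0}]'

```text
time: 12.25
position: [0.499, -0.041, 0.0319]
tool_rot: [-0.001, 0.999, 0.05, -0.003]
contact_force: [-0.8, -0.8, 0.1]
width: 0.0003
grip_force: 0.2
```

Run:
```python
from tilt import *
im=read_camera("scene")
print(tilt(3,im)); goal(3,21,30,0)
```

```text
[(np.float64(50.691), np.float64(0.175), np.float64(-53.0), np.float64(2.0)), (np.float64(50.271), np.float64(0.15), np.float64(-54.0), np.float64(2.0)), (np.float64(50.218), np.float64(0.125), np.float64(-55.0), np.float64(0.0)), (np.float64(49.512), np.float64(0.175), np.float64(-55.0), np.float64(2.0))]
t 12.3 pos [ 0.4991 -0.041   0.0319] f [-0.1  0.   1.1] slide [ 0.0004 -0.0002  0.0101] rot [-0.0011 -0.005  -0.0002] w 0.0007
bay mm 21.4 -0.2 19.9
```

Run:
```python
from h import *
im=read_camera("scene");cv2.imwrite("pics/p4.png",im[:,:,::-1])
g=im[170:245,260:350].max(2)
print("     "+"".join("%4d"%x for x in range(10,50)))
for y in range(34,60): print(y,"".join("%4d"%v for v in g[y,10:50]))
t=read_camera("top");cv2.imwrite("pics/t4.png",t[:,:,::-1])
```

```text
10  11  12  13  14  15  16  17  18  19  20  21  22  23  24  25  26  27  28  29  30  31  32  33  34  35  36  37  38  39  40  41  42  43  44  45  46  47  48  49
34   39  37  45  42  35  33  38  46  35  39  51  54  57  46  39  29  36  35  26  39  34  31  32  46  82 107 101  71  66  90 101 101 105  95  67  24  26  29  30  30
35   45  48  51  51  43  44  41  36  37  30  47  54  46  43  34  35  37  34  27  32  27  35  33  38  75  92  76  31  27  38  64  87 102  98  72  31  26  27  25  28
36   46  52  53  50  46  38  37  35  33  37  49  49  42  37  32  31  36  36  34  33  35  35  32  41  64  72  42  25  22  26  27  42  61  89  87  58  43  35  26  30
37   49  51  51  46  44  44  37  32  35  44  50  40  35  33  35  31  32  33  34  32  33  34  27  41  53  45  30  31  32  34  30  31  29  47  64  87  97  73  44  31
38   53  51  46  50  43  41  34  39  41  48  41  37  35  33  37  31  30  36  27  36  30  34  30  53  68  46  30  23  34  31  32  34  24  34  26  41  65  87  96  70
39   46  49  50  45  40  35  33  39  43  42  37  33  39  31  34  33  30  32  39  34  29  27  33  70  91  42  33  32  26  
[... 2622 characters left out ...]
  76  82  95 102 103 102 104  98  99  99 102
56   90  91  65  67  97 110  96  97  88  39  29  34  35  30  37  32  29  36  31  34  25  37  54  51  62  69  80  79  76  77  79  74  88  97 103 105  91  68  79 102
57  100  97 101 102 101 104 103 106  93  57  30  31  27  34  33  33  35  33  29  30  34  66  81  65  53  48  60  70  80  79  78  76  75  78  84  96  93  65  72  88
58  102 102 102 100 102 100 104 101  94  51  31  33  32  34  33  32  35  30  28  30  31  73 107 100  82  67  55  53  62  68  75  80  74  75  80  81  89 100  94  75
59  100  99 102 100  98 101 101 102  89  54  27  30  38  34  28  37  33  25  37  29  34  70 103 106 105 107 107  77  51  54  70  88  82  77  77  76  76  78  74  75
```

The fingers track down with the base (tilt is now about 0.15 rad), and the nose is being pushed back by the end face. Continuing.

Emit:
send_rows --rows '[{"rot": [0, 0, 0], "slide": [0, 0, -0.0015], "gripper": 0.0}, {"rot": [0, 0, 0], "slide": [0, 0, -0.003], "gripper": 0.0}, {"rot": [0, 0, 0], "slide": [0, 0, -0.004], "gripper": 0.0}, {"rot": [0, 0, 0], "slide": [0, 0, -0.004], "gripper": 0.0}]'

```text
time: 12.8
position: [0.499, -0.041, 0.0278]
tool_rot: [-0.001, 0.999, 0.05, -0.003]
contact_force: [0.1, 0.6, -0.1]
width: 0.0002
grip_force: 0.1
```

Emit:
send_rows --rows '[{"rot": [0, 0, 0], "slide": [0, 0, -0.0015], "gripper": 0.0}, {"rot": [0, 0, 0], "slide": [0, 0, -0.003], "gripper": 0.0}, {"rot": [0, 0, 0], "slide": [0, 0, -0.003], "gripper": 0.0}]'

```text
time: 13.1
position: [0.499, -0.041, 0.0248]
tool_rot: [-0.001, 0.999, 0.05, -0.003]
contact_force: [-0.6, -0.3, -0.5]
width: 0.0004
grip_force: 0.0
```

Run:
```python
from tilt import *
im=read_camera("scene")
print(tilt(3,im)); goal(3,21,30,0)
```

```text
[(np.float64(49.645), np.float64(0.1), np.float64(-55.0), np.float64(2.0)), (np.float64(49.179), np.float64(0.05), np.float64(-55.0), np.float64(2.0)), (np.float64(47.021), np.float64(0.075), np.float64(-56.0), np.float64(2.0)), (np.float64(47.001), np.float64(0.075), np.float64(-55.0), np.float64(0.0))]
t 13.15 pos [ 0.4991 -0.041   0.0248] f [-0.2  0.1 -0.2] slide [ 0.0004 -0.0002  0.0172] rot [-0.0012 -0.0049 -0.0002] w 0.0002
bay mm 21.4 -0.2 12.8
```

Emit:
send_rows --rows '[{"rot": [0, 0, 0], "slide": [0, 0, -0.0015], "gripper": 0.0}, {"rot": [0, 0, 0], "slide": [0, 0, -0.003], "gripper": 0.0}, {"rot": [0, 0, 0], "slide": [0, 0, -0.003], "gripper": 0.0}]'

```text
time: 13.45
position: [0.499, -0.041, 0.0217]
tool_rot: [-0.001, 0.999, 0.05, -0.003]
contact_force: [0.2, 0.2, -0.1]
width: 0.0006
grip_force: 0.0
```

Emit:
send_rows --rows '[{"rot": [0, 0, 0], "slide": [0, 0, -0.0015], "gripper": 0.0}, {"rot": [0, 0, 0], "slide": [0, 0, -0.002], "gripper": 0.0}, {"rot": [0, 0, 0], "slide": [0, 0, -0.002], "gripper": 0.0}]'

```text
time: 13.75
position: [0.4992, -0.0411, 0.0206]
tool_rot: [-0.0, 0.999, 0.05, -0.002]
contact_force: [-1.6, 0.9, 9.1]
width: 0.0005
grip_force: 4.4
```

Run:
```python
from tilt import *
im=read_camera("scene");cv2.imwrite("pics/p5.png",im[:,:,::-1])
print(tilt(3,im)); goal(3,21,30,0)
```

```text
[(np.float64(48.962), np.float64(0.05), np.float64(-55.0), np.float64(2.0)), (np.float64(46.163), np.float64(0.025), np.float64(-56.0), np.float64(2.0)), (np.float64(43.008), np.float64(0.0), np.float64(-57.0), np.float64(2.0)), (np.float64(42.714), np.float64(0.1), np.float64(-55.0), np.float64(2.0))]
t 13.8 pos [ 0.4992 -0.0411  0.0206] f [-2.8  0.8  8.5] slide [ 0.0003 -0.0002  0.0214] rot [-0.0008 -0.0042 -0.0003] w 0.0002
bay mm 21.3 -0.2 8.6
```

Emit:
send_rows --rows '[{"rot": [0, 0, 0], "slide": [0, 0, -0.001], "gripper": 0.0}, {"rot": [0, 0, 0], "slide": [0, 0, -0.001], "gripper": 0.0}]'

```text
time: 14.0
position: [0.4992, -0.0411, 0.0206]
tool_rot: [-0.0, 0.999, 0.05, -0.002]
contact_force: [-5.9, 0.4, 21.0]
width: 0.0005
grip_force: 10.4
```

Emit:
send_rows --rows '[{"rot": [0, 0, 0], "slide": [0, 0, -0.001], "gripper": 0.0}, {"rot": [0, 0, 0], "slide": [0, 0, -0.001], "gripper": 0.0}]'

```text
time: 14.2
position: [0.4993, -0.0411, 0.0205]
tool_rot: [-0.0, 0.999, 0.05, -0.001]
contact_force: [-8.8, 2.8, 32.6]
width: 0.0005
grip_force: 16.4
```

Run:
```python
from tilt import *
im=read_camera("scene")
print(tilt(3,im)); goal(3,21,30,0)
```

```text
[(np.float64(48.824), np.float64(0.05), np.float64(-55.0), np.float64(2.0)), (np.float64(46.053), np.float64(0.025), np.float64(-56.0), np.float64(2.0)), (np.float64(42.792), np.float64(0.0), np.float64(-57.0), np.float64(2.0)), (np.float64(42.571), np.float64(0.1), np.float64(-55.0), np.float64(2.0))]
t 14.25 pos [ 0.4993 -0.0411  0.0205] f [-9.2  1.8 31.7] slide [ 0.0002 -0.0002  0.0215] rot [-0.0002 -0.0028 -0.0006] w 0.0005
bay mm 21.2 -0.2 8.5
```

Emit:
send_rows --rows '[{"rot": [0, 0, 0], "slide": [0, 0, 0.004], "gripper": 0.0}, {"rot": [0, 0, 0], "slide": [0, 0, 0.03], "gripper": 0.0}, {"rot": [0, 0, 0], "slide": [0, 0, 0.07], "gripper": 0.0}, {"rot": [0, 0, 0], "slide": [0, 0, 0.11], "gripper": 0.0}, {"rot": [0, 0, 0], "slide": [-0.03, 0.03, 0.12], "gripper": 0.05}, {"rot": [0, 0, 0], "slide": [-0.03, 0.08, 0.13], "gripper": 0.05}, {"rot": [0, 0, 0], "slide": [-0.03, 0.13, 0.13], "gripper": 0.05}, {"rot": [0, 0, 0], "slide": [-0.03, 0.18, 0.13], "gripper": 0.05}]'

```text
time: 15.05
position: [0.4689, 0.1397, 0.1485]
tool_rot: [-0.001, 0.999, 0.05, -0.002]
contact_force: [1.2, 0.4, 0.2]
width: 0.03
grip_force: 0.0
```

Run:
```python
from tilt import *
im=read_camera("scene");cv2.imwrite("pics/p6.png",im[:,:,::-1])
for k in(2,3,4):print(tilt(k,im)[:3])
t=read_camera("top");cv2.imwrite("pics/t6.png",t[:,:,::-1])
s=state();print(s["position"],s["contact_force"],s["wrist_torque"])
g=im[170:260,245:345].max(2)
def run(p,q,n=24):
    pts=np.linspace(p,q,n);return [int(im[int(round(v)),int(round(u))].max()) for u,v in pts]
# nose top-of-tip pixel profile for bays along bay centre line x 20..50 at surface z 16..28 in both cams
for n,I in(("top",t),("scene",im)):
    for k in range(5):
        o=W(np.array([[0,(k-2)*.052,.012]]),F)[0]
        X=np.arange(22,58,2);P=np.stack([X,0*X,np.clip(16+0*X,16,16)],1)/1000.
        q=proj(W(P,[o[0],o[1],F[2],.012]),n)
        v=cv2.remap(I.max(2).astype(np.float32),q[:,0].astype(np.float32)[None],q[:,1].astype(np.float32)[None],cv2.INTER_LINEAR)[0]
        print(n,k,v.astype(int).tolist())
```

```text
[(np.float64(54.477), np.float64(-0.05), np.float64(-54.0), np.float64(0.0)), (np.float64(53.867), np.float64(-0.05), np.float64(-51.0), np.float64(-2.0)), (np.float64(53.157), np.float64(-0.025), np.float64(-52.0), np.float64(2.0))]
[(np.float64(94.409), np.float64(0.0), np.float64(-54.0), np.float64(0.0)), (np.float64(93.691), np.float64(-0.025), np.float64(-55.0), np.float64(0.0)), (np.float64(93.227), np.float64(0.025), np.float64(-53.0), np.float64(0.0))]
[(np.float64(94.448), np.float64(0.05), np.float64(-51.0), np.float64(2.0)), (np.float64(94.298), np.float64(0.05), np.float64(-52.0), np.float64(2.0)), (np.float64(93.557), np.float64(0.075), np.float64(-53.0), np.float64(2.0))]
[0.46815634 0.14272864 0.14798463] [ 0.06102775 -0.93046837  0.12674571] [-0.0001351  -0.01616755 -0.01214205]
top 0 [27, 27, 27, 28, 29, 29, 27, 21, 23, 24, 27, 26, 22, 22, 27, 30, 29, 22]
top 1 [44, 44, 44, 43, 44, 47, 53, 64, 69, 90, 96, 95, 87, 85, 86, 88, 89, 90]
top 2 [170, 169, 169, 170, 176, 167, 115, 71, 96, 140, 143, 108, 147, 150, 146, 148, 151, 157]
top 3 [170, 171, 169, 171, 173, 165, 101, 73, 103, 144, 165, 162, 143, 147, 148, 150, 151, 156]
top 4 [167, 170, 172, 170, 171, 166, 120, 86, 98, 119, 116, 115, 142, 148, 148, 147, 148, 156]
scene 0 [97, 110, 132, 119, 104, 98, 96, 90, 84, 82, 82, 82, 79, 70, 67, 72, 79, 81]
scene 1 [60, 58, 61, 64, 62, 61, 68, 76, 81, 82, 82, 81, 78, 71, 68, 72, 82, 85]
scene 2 [154, 155, 156, 157, 157, 156, 139, 110, 97, 93, 92, 95, 105, 98, 87, 102, 126, 132]
scene 3 [156, 157, 157, 158, 157, 156, 138, 110, 93, 94, 94, 94, 102, 92, 85, 100, 126, 130]
scene 4 [155, 155, 155, 157, 158, 156, 138, 105, 97, 98, 98, 99, 106, 96, 79, 97, 120, 136]
```

Bay 3's tilt is 0 and its latch-line brightness profile is identical to bays 2 and 4, so it is flat and latched. Now spare0 (tab ≈ (0.481, 0.291)).

Emit:
send_rows --rows '[{"rot": [0, 0, -0.06], "slide": [0.005, 0.05, 0], "gripper": 0.05}, {"rot": [0, 0, -0.13], "slide": [0.01, 0.1, -0.02], "gripper": 0.05}, {"rot": [0, 0, -0.13], "slide": [0.0133, 0.148, -0.04], "gripper": 0.05}, {"rot": [0, 0, -0.13], "slide": [0.0133, 0.148, -0.058], "gripper": 0.05}, {"rot": [0, 0, -0.13], "slide": [0.0133, 0.148, -0.058], "gripper": 0.05}, {"rot": [0, 0, -0.13], "slide": [0.0133, 0.148, -0.058], "gripper": 0.05}]'

```text
time: 15.75
position: [0.4826, 0.2852, 0.0902]
tool_rot: [-0.001, 1.0, -0.015, -0.003]
contact_force: [-0.5, -0.5, 0.1]
width: 0.0499
grip_force: 0.0
```

Emit:
send_rows --rows '[{"rot": [0, 0, 0], "slide": [-0.001, 0.005, -0.02], "gripper": 0.05}, {"rot": [0, 0, 0], "slide": [-0.001, 0.005, -0.045], "gripper": 0.05}, {"rot": [0, 0, 0], "slide": [-0.001, 0.005, -0.054], "gripper": 0.05}, {"rot": [0, 0, 0], "slide": [-0.001, 0.005, -0.054], "gripper": 0.05}, {"rot": [0, 0, 0], "slide": [-0.001, 0.005, -0.054], "gripper": 0.025}, {"rot": [0, 0, 0], "slide": [-0.001, 0.005, -0.054], "gripper": 0.0}, {"rot": [0, 0, 0], "slide": [-0.001, 0.005, -0.054], "gripper": 0.0}, {"rot": [0, 0, 0], "slide": [-0.001, 0.005, -0.054], "gripper": 0.0}]' --grip_force 40

```text
time: 16.55
position: [0.4815, 0.291, 0.0365]
tool_rot: [-0.001, 1.0, -0.015, -0.002]
contact_force: [-0.3, 0.8, -0.3]
width: 0.0203
grip_force: 0.0
```

Run:
```python
from fit import *
s=state();print(s["time"],s["position"].round(4),s["tool_rot"].round(4),s["width"],s["grip_force"])
im=read_camera("scene");cv2.imwrite("pics/q1.png",im[:,:,::-1])
# brass connector centroid of spare0 vs hypothesis
y=(im[:,:,0].astype(int)-im[:,:,2]);x0,y0=335,115
sub=y[y0:165,x0:395];m=sub>35;vs,us=np.where(m);w=sub[m]
print("brass px",len(w),(us*w).sum()/w.sum()+x0,(vs*w).sum()/w.sum()+y0)
q=s["tool_rot"];psi=2*np.arctan2(q[2],q[1])+np.pi;t=s["position"]
for dx in(-3,0,3):
    p=[t[0]+(.010+dx/1e3)*np.cos(psi),t[1]+(.010+dx/1e3)*np.sin(psi),psi]
    print(dx,"brass",proj(W(np.array([[-.03,0,.0205]]),p),"scene").round(1),"tongue tip",proj(W(np.array([[-.054,0,.005]]),p),"scene").round(1))
g=im.max(2)
print("     "+"".join("%4d"%x for x in range(350,384)))
for v in range(132,160): print(v,"".join("%4d"%a for a in g[v,350:384]))
```

```text
16.55 [0.4815 0.291  0.0365] [-0.001   0.9999 -0.015  -0.002 ] 0.020262449373186175 0.0
brass px 11 366.3158953722334 139.37625754527164
-3 brass [[368.5 141.9]] tongue tip [[375.8 150.2]]
0 brass [[367.5 141.5]] tongue tip [[374.9 149.7]]
3 brass [[366.6 141. ]] tongue tip [[373.9 149.3]]
      350 351 352 353 354 355 356 357 358 359 360 361 362 363 364 365 366 367 368 369 370 371 372 373 374 375 376 377 378 379 380 381 382 383
132   49  47  36  27  32  36  41  33  29  39  38  33  31  33  31  36  91 137 135 133 131 120  86  78  82  85  82  84  83  82  86  84  83  83
133   96  95  74  52  41  33  27  36  36  36  37  37  30  29  32  34  87 137 137 131 130 120  83  84  85  85  83  84  84  87  83  86  85  82
134   96 105 100 100  88  59  36  33  34  29  38  32  32  36  24  35  86 138 136 133 113  85  85  85  84  82  85  84  83  85  81  83  84  86
135   96  98  99 101 102  90  43  30  28  31  38  31  31  32  30  39  91 142 132 116  87  84  83  80  80  88  82  82  81  80  82  85  85  82
136  101  99  97 101 101  89  40  26  37  30  34  34  29  31  32  43  92 136 118  84  79  82  80  85  8
[... 2580 characters left out ...]
  84  83  80  83  80  83  80  82  83  79  76  83  81  83  85  84  84  80  81  79  80  82  82  83  82  82  84  84  85  84  82  84  85  83
156   84  82  85  83  83  80  82  80  83  85  82  84  82  82  78  87  83  80  81  82  83  81  86  85  82  85  83  83  86  85  81  84  82  82
157   86  83  81  81  80  81  78  79  80  84  86  79  85  85  84  81  81  80  82  83  81  85  83  80  81  86  83  82  84  86  86  85  83  84
158   84  83  83  79  81  79  83  83  79  84  78  80  78  81  84  79  85  84  82  81  85  82  83  83  84  84  83  85  81  83  81  81  84  83
159   80  81  80  81  80  83  80  87  86  81  84  83  82  79  84  83  84  86  83  83  82  83  84  82  83  82  81  83  85  86  82  85  85  83
```

The tongue tip at scene (374.6,149.7) matches the dx=0 hypothesis. Finish closing and lift.

Emit:
send_rows --rows '[{"rot": [0, 0, 0], "slide": [0, 0, 0], "gripper": 0.0}, {"rot": [0, 0, 0], "slide": [0, 0, 0], "gripper": 0.0}, {"rot": [0, 0, 0], "slide": [0, 0, 0], "gripper": 0.0}]' --grip_force 40

```text
time: 16.9
position: [0.4814, 0.291, 0.0361]
tool_rot: [-0.001, 1.0, -0.015, -0.002]
contact_force: [-0.2, -0.7, 2.0]
width: 0.0116
grip_force: 39.9
```

Run:
```python
from st import *
goal(1,*tcp(-44,40,.35),.35); print(state()["grip_force"])
```

```text
t 16.9 pos [0.4814 0.291  0.0361] f [-0.2 -0.7  2. ] slide [ 0.0436 -0.2251  0.0648] rot [-0.0136  0.3453  0.1286] w 0.0116
bay mm 5.9 -228.3 24.1
39.85191106796265
```

Emit:
send_rows --rows '[{"rot": [0, 0, 0], "slide": [0, 0, 0.03], "gripper": 0.0}, {"rot": [0, 0, 0], "slide": [0, 0, 0.07], "gripper": 0.0}, {"rot": [0, 0, 0], "slide": [0.005, -0.02, 0.114], "gripper": 0.0}, {"rot": [0, 0, 0.03], "slide": [0.013, -0.06, 0.124], "gripper": 0.0}, {"rot": [0, 0, 0.06], "slide": [0.022, -0.105, 0.124], "gripper": 0.0}, {"rot": [0, 0, 0.1], "slide": [0.031, -0.15, 0.124], "gripper": 0.0}, {"rot": [0, 0, 0.13], "slide": [0.04, -0.195, 0.124], "gripper": 0.0}, {"rot": [0, 0, 0.13], "slide": [0.0436, -0.225, 0.124], "gripper": 0.0}]'

```text
time: 17.7
position: [0.5252, 0.0633, 0.1597]
tool_rot: [-0.001, 0.999, 0.05, -0.003]
contact_force: [0.6, 0.5, -1.1]
width: 0.0112
grip_force: 39.8
```

Run:
```python
from st import *
goal(1,*tcp(-44,40,.35),.35)
```

```text
t 17.7 pos [0.5252 0.0633 0.1597] f [ 0.6  0.5 -1.1] slide [-0.0002  0.0025 -0.0588] rot [-0.0356  0.3429  0.0007] w 0.0112
bay mm -15.0 2.5 147.7
```

Emit:
send_rows --rows '[{"rot": [-0.012, 0.116, 0], "slide": [0, 0, 0], "gripper": 0.0}, {"rot": [-0.024, 0.232, 0], "slide": [0, 0, 0], "gripper": 0.0}, {"rot": [-0.035, 0.347, 0], "slide": [0, 0, 0], "gripper": 0.0}, {"rot": [-0.035, 0.347, 0], "slide": [0, 0, -0.03], "gripper": 0.0}, {"rot": [-0.035, 0.347, 0], "slide": [0, 0, -0.055], "gripper": 0.0}, {"rot": [-0.035, 0.347, 0], "slide": [0, 0, -0.055], "gripper": 0.0}, {"rot": [-0.035, 0.347, 0], "slide": [0, 0, -0.055], "gripper": 0.0}]'

```text
time: 18.4
position: [0.525, 0.066, 0.1054]
tool_rot: [0.008, 0.983, 0.049, -0.176]
contact_force: [-0.6, -0.8, -1.7]
width: 0.0118
grip_force: 39.8
```

Run:
```python
from st import *
goal(1,*tcp(-44,1,.35),.35)
```

```text
t 18.4 pos [0.525  0.066  0.1054] f [-0.6 -0.8 -1.7] slide [-0.0001 -0.0002 -0.0435] rot [-0.001  -0.004   0.0002] w 0.0118
bay mm -15.1 -0.2 93.4
```

Emit:
send_rows --rows '[{"rot": [0, 0, 0], "slide": [0, 0, -0.02], "gripper": 0.0}, {"rot": [0, 0, 0], "slide": [0, 0, -0.034], "gripper": 0.0}, {"rot": [0, 0, 0], "slide": [0, 0, -0.039], "gripper": 0.0}, {"rot": [0, 0, 0], "slide": [0, 0, -0.042], "gripper": 0.0}, {"rot": [0, 0, 0], "slide": [0, 0, -0.0435], "gripper": 0.0}, {"rot": [0, 0, 0], "slide": [0, 0, -0.0435], "gripper": 0.0}, {"rot": [0, 0, 0], "slide": [0, 0, -0.0435], "gripper": 0.0}]'

```text
time: 19.1
position: [0.5252, 0.066, 0.062]
tool_rot: [0.008, 0.983, 0.049, -0.175]
contact_force: [-0.0, -0.3, -1.8]
width: 0.0115
grip_force: 39.8
```

Emit:
send_rows --rows '[{"rot": [0, 0, 0], "slide": [0.002, 0.0002, 0], "gripper": 0.0}, {"rot": [0, 0, 0], "slide": [0.005, 0.0005, 0], "gripper": 0.0}, {"rot": [0, 0, 0], "slide": [0.0075, 0.0007, 0], "gripper": 0.0}, {"rot": [0, 0, 0], "slide": [0.009, 0.0009, 0], "gripper": 0.0}, {"rot": [0, 0, 0], "slide": [0.009, 0.0009, 0], "gripper": 0.0}]'

```text
time: 19.6
position: [0.5341, 0.0669, 0.0614]
tool_rot: [0.008, 0.983, 0.049, -0.176]
contact_force: [0.4, 0.3, -2.2]
width: 0.0116
grip_force: 39.8
```

Run:
```python
from st import *
goal(1,*tcp(-54,1,.28),.28)
```

```text
t 19.6 pos [0.5341 0.0669 0.0614] f [ 0.4  0.3 -2.2] slide [-0.0026 -0.0004 -0.0016] rot [ 0.006  -0.0733  0.0001] w 0.0116
bay mm -24.3 -0.1 49.4
```

Emit:
send_rows --rows '[{"rot": [0, 0, 0], "slide": [0.001, 0.0001, 0], "gripper": 0.0}, {"rot": [0, 0, 0], "slide": [0.0015, 0.0001, 0], "gripper": 0.0}, {"rot": [0, 0, 0], "slide": [0.0015, 0.0001, 0], "gripper": 0.0}]'

```text
time: 19.9
position: [0.5351, 0.067, 0.0615]
tool_rot: [0.008, 0.983, 0.049, -0.176]
contact_force: [-1.6, -0.8, -0.9]
width: 0.0113
grip_force: 39.8
```

Emit:
send_rows --rows '[{"rot": [0, 0, 0], "slide": [0.001, 0.0001, 0], "gripper": 0.0}, {"rot": [0, 0, 0], "slide": [0.001, 0.0001, 0], "gripper": 0.0}]'

```text
time: 20.1
position: [0.5358, 0.0671, 0.0616]
tool_rot: [0.008, 0.983, 0.049, -0.177]
contact_force: [-4.3, 0.5, 0.6]
width: 0.0116
grip_force: 39.8
```

Run:
```python
from st import *
goal(1,*tcp(-53.7,0.8,.28),.28)
```

```text
t 20.1 pos [0.5358 0.0671 0.0616] f [-4.3  0.5  0.6] slide [-0.0045 -0.0006 -0.002 ] rot [ 0.0061 -0.0754  0.0002] w 0.0116
bay mm -25.9 -0.2 49.6
```

Emit:
send_rows --rows '[{"rot": [0, 0, 0], "slide": [-0.0013, -0.0002, 0], "gripper": 0.0}, {"rot": [0.0033, -0.037, 0], "slide": [-0.003, -0.0004, -0.0011], "gripper": 0.0}, {"rot": [0.0065, -0.074, 0], "slide": [-0.0045, -0.0006, -0.0021], "gripper": 0.0}, {"rot": [0.0065, -0.074, 0], "slide": [-0.0045, -0.0006, -0.0021], "gripper": 0.0}, {"rot": [0.0095, -0.102, 0], "slide": [-0.0066, -0.0008, -0.0033], "gripper": 0.0}, {"rot": [0.0095, -0.102, 0], "slide": [-0.0066, -0.0008, -0.0033], "gripper": 0.0}, {"rot": [0.0095, -0.102, 0], "slide": [-0.0066, -0.0008, -0.0033], "gripper": 0.015}, {"rot": [0.0095, -0.102, 0], "slide": [-0.0066, -0.0008, -0.0033], "gripper": 0.03}]'

```text
time: 20.9
position: [0.5303, 0.0662, 0.0583]
tool_rot: [0.006, 0.991, 0.049, -0.125]
contact_force: [0.2, 0.5, 0.4]
width: 0.0207
grip_force: 0.0
```

Emit:
send_rows --rows '[{"rot": [0, 0, 0], "slide": [0, 0, 0], "gripper": 0.03}, {"rot": [0, 0, 0], "slide": [0.006, 0.0006, 0.02], "gripper": 0.03}, {"rot": [0, 0, 0], "slide": [0.016, 0.0016, 0.056], "gripper": 0.03}, {"rot": [0, 0, 0], "slide": [0.016, 0.0016, 0.066], "gripper": 0.03}, {"rot": [0, 0, 0], "slide": [0.016, 0.0016, 0.066], "gripper": 0.03}]'

```text
time: 21.4
position: [0.5464, 0.0679, 0.1252]
tool_rot: [0.006, 0.991, 0.049, -0.124]
contact_force: [-0.5, 0.7, -0.4]
width: 0.0301
grip_force: 0.0
```

Run:
```python
from tilt import *
goal(1,21,45,0)
print(tilt(1,read_camera("scene"))[:3])
```

```text
t 21.4 pos [0.5464 0.0679 0.1252] f [-0.5  0.7 -0.4] slide [-0.0572 -0.0056 -0.0682] rot [ 0.0246 -0.2472  0.    ] w 0.0301
bay mm -36.5 0.1 113.2
[(np.float64(55.452), np.float64(0.25), np.float64(-54.0), np.float64(2.0)), (np.float64(54.191), np.float64(0.15), np.float64(-55.0), np.float64(-2.0)), (np.float64(53.842), np.float64(0.2), np.float64(-55.0), np.float64(-2.0))]
```

The state matches bay 3 before pressing (tilt 0.25). Moving to the press point with closed fingers.

Emit:
send_rows --rows '[{"rot": [0.012, -0.124, 0], "slide": [-0.029, -0.003, 0], "gripper": 0.0}, {"rot": [0.0246, -0.247, 0], "slide": [-0.0572, -0.0056, 0], "gripper": 0.0}, {"rot": [0.0246, -0.247, 0], "slide": [-0.0572, -0.0056, -0.02], "gripper": 0.0}, {"rot": [0.0246, -0.247, 0], "slide": [-0.0572, -0.0056, -0.045], "gripper": 0.0}, {"rot": [0.0246, -0.247, 0], "slide": [-0.0572, -0.0056, -0.06], "gripper": 0.0}, {"rot": [0.0246, -0.247, 0], "slide": [-0.0572, -0.0056, -0.07], "gripper": 0.0}, {"rot": [0.0246, -0.247, 0], "slide": [-0.0572, -0.0056, -0.074], "gripper": 0.0}, {"rot": [0.0246, -0.247, 0], "slide": [-0.0572, -0.0056, -0.076], "gripper": 0.0}]'

```text
time: 22.25
position: [0.4884, 0.0623, 0.0477]
tool_rot: [-0.0, 0.999, 0.05, -0.002]
contact_force: [-0.2, 0.3, 0.9]
width: 0.0005
grip_force: 0.0
```

Emit:
send_rows --rows '[{"rot": [0, 0, 0], "slide": [0, 0, -0.0015], "gripper": 0.0}, {"rot": [0, 0, 0], "slide": [0, 0, -0.003], "gripper": 0.0}, {"rot": [0, 0, 0], "slide": [0, 0, -0.0045], "gripper": 0.0}, {"rot": [0, 0, 0], "slide": [0, 0, -0.006], "gripper": 0.0}]'

```text
time: 22.65
position: [0.4887, 0.0623, 0.0423]
tool_rot: [-0.0, 0.999, 0.05, -0.001]
contact_force: [0.1, -0.1, 1.9]
width: 0.0003
grip_force: 1.1
```

Run:
```python
from tilt import *
goal(1,21,9,0)
print(tilt(1,read_camera("scene"))[:3])
```

```text
t 22.65 pos [0.4887 0.0623 0.0423] f [ 0.1 -0.1  1.9] slide [ 0.0004 -0.     -0.0213] rot [-0.0001 -0.0025 -0.0001] w 0.0003
bay mm 21.4 -0.1 30.3
[(np.float64(46.522), np.float64(0.25), np.float64(-54.0), np.float64(2.0)), (np.float64(45.088), np.float64(0.15), np.float64(-55.0), np.float64(-2.0)), (np.float64(44.884), np.float64(0.2), np.float64(-55.0), np.float64(-2.0))]
```

Identical behaviour to bay 3. Pressing on down to z ≈ 0.021.

Emit:
send_rows --rows '[{"rot": [0, 0, 0], "slide": [0, 0, -0.0015], "gripper": 0.0}, {"rot": [0, 0, 0], "slide": [0, 0, -0.003], "gripper": 0.0}, {"rot": [0, 0, 0], "slide": [0, 0, -0.0045], "gripper": 0.0}, {"rot": [0, 0, 0], "slide": [0, 0, -0.006], "gripper": 0.0}, {"rot": [0, 0, 0], "slide": [0, 0, -0.008], "gripper": 0.0}, {"rot": [0, 0, 0], "slide": [0, 0, -0.008], "gripper": 0.0}]'

```text
time: 23.3
position: [0.4886, 0.0623, 0.0338]
tool_rot: [-0.0, 0.999, 0.05, -0.002]
contact_force: [-0.4, -0.2, 0.4]
width: 0.0006
grip_force: 0.0
```

Emit:
send_rows --rows '[{"rot": [0, 0, 0], "slide": [0, 0, -0.002], "gripper": 0.0}, {"rot": [0, 0, 0], "slide": [0, 0, -0.004], "gripper": 0.0}, {"rot": [0, 0, 0], "slide": [0, 0, -0.006], "gripper": 0.0}, {"rot": [0, 0, 0], "slide": [0, 0, -0.008], "gripper": 0.0}, {"rot": [0, 0, 0], "slide": [0, 0, -0.01], "gripper": 0.0}, {"rot": [0, 0, 0], "slide": [0, 0, -0.01], "gripper": 0.0}]'

```text
time: 23.9
position: [0.4886, 0.0623, 0.0239]
tool_rot: [-0.0, 0.999, 0.05, -0.002]
contact_force: [0.4, 0.1, 0.1]
width: 0.0008
grip_force: 0.0
```

Emit:
send_rows --rows '[{"rot": [0, 0, 0], "slide": [0, 0, -0.0015], "gripper": 0.0}, {"rot": [0, 0, 0], "slide": [0, 0, -0.0025], "gripper": 0.0}, {"rot": [0, 0, 0], "slide": [0, 0, -0.0025], "gripper": 0.0}]'

```text
time: 24.2
position: [0.4886, 0.0623, 0.0215]
tool_rot: [-0.0, 0.999, 0.05, -0.002]
contact_force: [0.3, 0.9, 0.4]
width: 0.0006
grip_force: 0.0
```

Emit:
send_rows --rows '[{"rot": [0, 0, 0], "slide": [0, 0, -0.001], "gripper": 0.0}, {"rot": [0, 0, 0], "slide": [0, 0, -0.002], "gripper": 0.0}, {"rot": [0, 0, 0], "slide": [0, 0, -0.002], "gripper": 0.0}]'

```text
time: 24.5
position: [0.4888, 0.0623, 0.0206]
tool_rot: [-0.0, 0.999, 0.05, -0.001]
contact_force: [-2.1, 0.6, 12.3]
width: 0.0002
grip_force: 6.1
```

Emit:
send_rows --rows '[{"rot": [0, 0, 0], "slide": [0, 0, -0.0008], "gripper": 0.0}, {"rot": [0, 0, 0], "slide": [0, 0, -0.0008], "gripper": 0.0}]'

```text
time: 24.7
position: [0.4888, 0.0623, 0.0206]
tool_rot: [0.0, 0.999, 0.05, -0.001]
contact_force: [-6.2, -0.7, 22.1]
width: 0.0007
grip_force: 11.1
```

Rigid at the same height (22 N). Retracting up and clear for the final check.

Emit:
send_rows --rows '[{"rot": [0, 0, 0], "slide": [0, 0, 0.004], "gripper": 0.0}, {"rot": [0, 0, 0], "slide": [0, 0, 0.03], "gripper": 0.0}, {"rot": [0, 0, 0], "slide": [0, 0, 0.07], "gripper": 0.0}, {"rot": [0, 0, 0], "slide": [0, 0, 0.11], "gripper": 0.0}, {"rot": [0, 0, 0], "slide": [-0.03, 0.03, 0.13], "gripper": 0.0}, {"rot": [0, 0, 0], "slide": [-0.04, 0.08, 0.14], "gripper": 0.0}, {"rot": [0, 0, 0], "slide": [-0.05, 0.13, 0.14], "gripper": 0.0}, {"rot": [0, 0, 0], "slide": [-0.06, 0.18, 0.14], "gripper": 0.0}]'

```text
time: 25.5
position: [0.4289, 0.2401, 0.1595]
tool_rot: [-0.0, 0.999, 0.049, -0.001]
contact_force: [0.7, 1.0, 0.2]
width: 0.0005
grip_force: 0.0
```

Emit:
send_rows --rows '[{"rot": [0, 0, 0], "slide": [-0.02, 0.04, 0.02], "gripper": 0.0}, {"rot": [0, 0, 0], "slide": [-0.03, 0.08, 0.02], "gripper": 0.0}, {"rot": [0, 0, 0], "slide": [-0.03, 0.1, 0.02], "gripper": 0.0}, {"rot": [0, 0, 0], "slide": [-0.03, 0.1, 0.02], "gripper": 0.0}]'

```text
time: 25.9
position: [0.3988, 0.3404, 0.1787]
tool_rot: [-0.0, 0.999, 0.052, -0.001]
contact_force: [-0.5, 0.5, 0.0]
width: 0.0003
grip_force: 0.0
```

Run:
```python
from tilt import *
im=read_camera("scene");t=read_camera("top")
for k in range(5):print(k,tilt(k,im)[:2])
for n,I in(("top",t),("scene",im)):
    for k in range(5):
        o=W(np.array([[0,(k-2)*.052,.012]]),F)[0]
        X=np.arange(22,58,2);P=np.stack([X,0*X,16+0*X],1)/1000.
        q=proj(W(P,[o[0],o[1],F[2],.012]),n).astype(np.float32)
        print(n,k,cv2.remap(I.max(2).astype(np.float32),q[:,0][None],q[:,1][None],cv2.INTER_LINEAR)[0].astype(int).tolist())
out=np.zeros((600,800,3),np.uint8)
a=cv2.resize(t[226:326,205:365,::-1],None,fx=3,fy=3,interpolation=cv2.INTER_CUBIC);out[:300,:480]=a
b=cv2.resize(im[150:270,235:375,::-1],None,fx=2.5,fy=2.5,interpolation=cv2.INTER_CUBIC);out[300:600,:350]=b
c=cv2.resize(im[:,:,::-1],(440,290));out[305:595,355:795]=c
cv2.imwrite("pics/final.png",out);print(state()["time"])
```

```text
0 [(np.float64(86.579), np.float64(-0.025), np.float64(-53.0), np.float64(2.0)), (np.float64(86.46), np.float64(0.0), np.float64(-54.0), np.float64(2.0))]
1 [(np.float64(82.809), np.float64(-0.025), np.float64(-56.0), np.float64(2.0)), (np.float64(82.283), np.float64(-0.025), np.float64(-54.0), np.float64(0.0))]
2 [(np.float64(90.654), np.float64(0.0), np.float64(-53.0), np.float64(2.0)), (np.float64(89.815), np.float64(-0.025), np.float64(-54.0), np.float64(2.0))]
3 [(np.float64(90.184), np.float64(0.0), np.float64(-54.0), np.float64(0.0)), (np.float64(89.586), np.float64(-0.025), np.float64(-55.0), np.float64(0.0))]
4 [(np.float64(91.283), np.float64(0.05), np.float64(-51.0), np.float64(2.0)), (np.float64(91.046), np.float64(0.05), np.float64(-52.0), np.float64(2.0))]
top 0 [162, 163, 164, 164, 165, 167, 142, 58, 81, 141, 147, 124, 127, 140, 140, 140, 145, 144]
top 1 [163, 163, 161, 163, 167, 162, 122, 63, 92, 144, 144, 117, 133, 141, 141, 143, 144, 146]
top 2 [164, 164, 163, 163, 167, 161, 111, 68, 95, 136, 138, 104, 140, 143, 141, 142, 145, 151]
top 3 [163, 163, 165, 163, 169, 159, 97, 69, 98, 138, 158, 156, 138, 140, 145, 146, 145, 151]
top 4 [163, 164, 165, 167, 166, 162, 115, 82, 93, 112, 112, 112, 137, 142, 142, 143, 143, 151]
scene 0 [150, 150, 149, 152, 153, 146, 120, 102, 93, 91, 89, 89, 86, 76, 75, 89, 110, 111]
scene 1 [151, 152, 151, 150, 153, 154, 141, 114, 93, 89, 92, 96, 92, 80, 78, 90, 114, 118]
scene 2 [151, 150, 152, 154, 153, 152, 137, 108, 91, 90, 91, 94, 102, 95, 84, 98, 125, 129]
scene 3 [152, 152, 152, 153, 153, 154, 134, 107, 95, 93, 92, 90, 99, 90, 83, 95, 123, 128]
scene 4 [150, 151, 152, 153, 154, 152, 133, 103, 92, 93, 95, 97, 103, 95, 80, 97, 116, 132]
26.0
```

View pics/final.png

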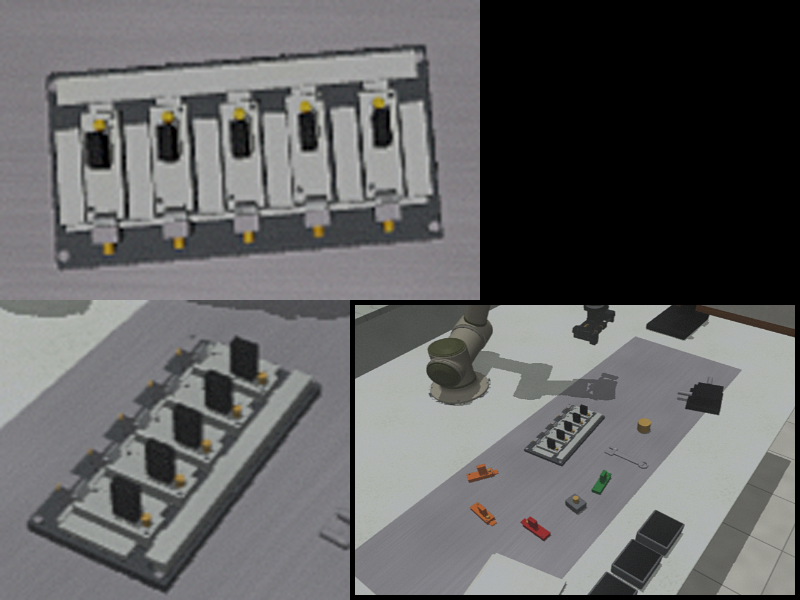

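All five modules lie flat with their tongues under the lip. The latch noses cover the plain ends alike in every bay, and the bystanders have not moved. The arm is clear, so I'm handing in.

```bash
python3 -c "
from bench import *
print(sign_off())"
```

```text
the job is handed in; nothing more can be done
None
```

Bays 1 and 3 were empty. Each now holds a spare module (spare0 in bay 1, spare1 in bay 3), tongue hooked under the lip, lying flat and, as far as the pictures show, latched. The job was handed in at about 26 s, with the modules already fitted and the other things on the bench left where they were.

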